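# Pack and clip shut the pasta-stamp drying box

## Task

Put every pasta stamp standing on the counter into the clear drying box (in any order), then set the lid fully home on the box and flip its four side clips down as far as they go. Last, switch the dryer on by turning the selector to the green mark, and leave the flour jar, bowl and gnocchi board where they are.

Things in the scene. Friction and masses are not known exactly. Their poses are not given: they have to be found in the camera images.
- dock: Fixed drying dock: steel base plate 170 x 320 x 12 mm with a clear open box and, beside it, a black round control pod. Origin on the counter under the box's centre; y = the box's long side, towards the pod; z up. Box inside 130 (x) x 160 (y) mm, walls 5 mm, inner floor 17 and rim 84 mm above the counter. Pod 84 mm across, centred at y = +172 mm, top 48 mm above the counter.
- box_rim (a point): Centre of the box's mouth, at rim height (84 mm above the dock's origin).
- selector (a joint): Selector (black bar knob on a grey disc) on the pod, vertical axis; value grows CLOCKWISE seen from above (rad). Four spring detents: 0, 0.7, 1.4, 2.1, marked by white, yellow, GREEN, red dots on the pod (green = 1.4). The spring pulls it to the nearest detent (up to about 0.07 N m to overcome). It starts at white or yellow.
- selector_grip (a point): Point on the selector's axis at the height to grip it, 70 mm above the counter. Its x axis lies along the bar, towards the end with the white pointer line. Bar 52 long, 14 wide, its upper edge 12 mm above this point, its lower edge 14 mm below.
- lid: Loose white snap-lock lid, about 0.38 kg, lying on its plug on the counter at first. Origin at the centre of the underside of its black plug ring, z up. Plug 124 (x) x 154 (y) mm, 8 mm deep, goes 3 mm loose a side into the box mouth; above it the plate, 148 x 178 x 8 mm, rests on the rim (either way round). Four blue clips on its edges start sticking out and up.
- lid_seat (a point): Centre of the underside of the lid's plate, 8 mm above the lid's origin; coincides with point box_rim when the lid is fully home.
- lid_handle (a point): Centre of the lid's blue bridge handle, 46 mm above the lid's origin: bar along y, 90 long, 16 wide, from 40 to 56 mm above the origin, open below between its two end posts.
- clip_far (a joint): Blue clip (flap 50 wide, 32 long, 4 thick) on the lid's +x side; hinge 77 mm from the lid's centre, 12 mm above its origin. 0 = open (sticking out, 30 degrees above level), 2.05 = fully down (hanging vertical against the box side, at its stop). Stiff hinge (0.03 N m, 1 to 3 N at the flap): it stays where it is left, so press it down and then in until it hangs vertical.
- flap_far (a point): Middle of the upper side of that clip's flap, 22 mm from its hinge (moves with the clip); while open it is 19 mm outwards from the hinge and 11 mm above it.
- clip_left (a joint): Blue clip (flap 50 wide, 32 long, 4 thick) on the lid's +y side; hinge 92 mm from the lid's centre, 12 mm above its origin. 0 = open (sticking out, 30 degrees above level), 2.05 = fully down (hanging vertical against the box side, at its stop). Stiff hinge (0.03 N m, 1 to 3 N at the flap): it stays where it is left, so press it down and then in until it hangs vertical.
- flap_left (a point): Middle of the upper side of that clip's flap, 22 mm from its hinge (moves with the clip); while open it is 19 mm outwards from the hinge and 11 mm above it.
- clip_near (a joint): Blue clip (flap 50 wide, 32 long, 4 thick) on the lid's -x side; hinge 77 mm from the lid's centre, 12 mm above its origin. 0 = open (sticking out, 30 degrees above level), 2.05 = fully down (hanging vertical against the box side, at its stop). Stiff hinge (0.03 N m, 1 to 3 N at the flap): it stays where it is left, so press it down and then in until it hangs vertical.
- flap_near (a point): Middle of the upper side of that clip's flap, 22 mm from its hinge (moves with the clip); while open it is 19 mm outwards from the hinge and 11 mm above it.
- clip_right (a joint): Blue clip (flap 50 wide, 32 long, 4 thick) on the lid's -y side; hinge 92 mm from the lid's centre, 12 mm above its origin. 0 = open (sticking out, 30 degrees above level), 2.05 = fully down (hanging vertical against the box side, at its stop). Stiff hinge (0.03 N m, 1 to 3 N at the flap): it stays where it is left, so press it down and then in until it hangs vertical.
- flap_right (a point): Middle of the upper side of that clip's flap, 22 mm from its hinge (moves with the clip); while open it is 19 mm outwards from the hinge and 11 mm above it.
- stamp_round: Loose pasta stamp, round aluminium base 50 mm across, mid-brown wooden handle; base 16 mm thick, upright round handle 24 mm thick from there to 54 mm; 0.14 kg. Origin at the centre of its underside, z along the handle. May be absent (None from the start).
- stamp_square: Loose pasta stamp, square aluminium base 46 mm, mid-brown wooden handle; base 16 mm thick, upright round handle 24 mm thick from there to 54 mm; 0.14 kg. Origin at the centre of its underside, z along the handle. May be absent (None from the start).
- stamp_fluted: Loose pasta stamp, round fluted brass base 50 mm across, dark wooden handle; base 16 mm thick, upright round handle 24 mm thick from there to 54 mm; 0.14 kg. Origin at the centre of its underside, z along the handle. May be absent (None from the start).
- stamp_oblong: Loose pasta stamp, oblong brass base 50 (x) x 34 (y) mm, dark wooden handle; base 16 mm thick, upright round handle 24 mm thick from there to 54 mm; 0.14 kg. Origin at the centre of its underside, z along the handle. May be absent (None from the start).
- flour_jar: Bystander: white jar, 72 mm across, 120 mm high, red cap; origin under its centre.
- bowl: Bystander: blue bowl, 104 mm across, 50 mm high; origin under its centre.
- gnocchi_board: Bystander: grooved wooden board 80 x 200 x 12 mm with a 60 mm grip at its +y end; origin under its centre.
There are look-alikes about, which are no part of the job. What is shaped like the stamp_fluted but turquoise is not meant.

How it is judged:
On the way, in this order (a step that is already met when the one before it is completed fails the run):
1. every stamp present is inside the box (x of stamp_round in the frame of dock between -0.065 and 0.065 m and y of stamp_round in the frame of dock between -0.08 and 0.08 m and z of stamp_round in the frame of dock between 0.01 and 0.07 m and x of stamp_square in the frame of dock between -0.065 and 0.065 m and y of stamp_square in the frame of dock between -0.08 and 0.08 m and z of stamp_square in the frame of dock between 0.01 and 0.07 m and x of stamp_fluted in the frame of dock between -0.065 and 0.065 m and y of stamp_fluted in the frame of dock between -0.08 and 0.08 m and z of stamp_fluted in the frame of dock between 0.01 and 0.07 m and x of stamp_oblong in the frame of dock between -0.065 and 0.065 m and y of stamp_oblong in the frame of dock between -0.08 and 0.08 m and z of stamp_oblong in the frame of dock between 0.01 and 0.07 m), for 0.2 s.
2. the lid is fully home on the box (all of step 1 and horizontal distance between lid_seat and box_rim below 0.006 m and z of lid_seat in the frame of box_rim below 0.003 m and angle between lid's own z axis and vertical below 0.04 rad and angle between the x axis of lid and the x axis of dock, either way round below 0.08 rad), for 0.2 s.
3. all four clips are down on the seated lid (horizontal distance between lid_seat and box_rim below 0.006 m and z of lid_seat in the frame of box_rim below 0.003 m and angle between lid's own z axis and vertical below 0.04 rad and angle between the x axis of lid and the x axis of dock, either way round below 0.08 rad and value of joint each of clip_far, clip_left, clip_near, clip_right above 1.85 rad), for 0.2 s.
4. the selector stands at the green mark (all of step 3 and value of joint selector between 1.25 and 1.55 rad), for 0.2 s.
At the end, for the whole second after the job is handed in: Every stamp present is inside the box; the lid is home (within 6 mm of the mouth's centre, its plate within 3 mm of the rim, tilt under 0.04 rad, square to the box within 0.08 rad); all four clips read over 1.85 rad; the selector reads 1.25 to 1.55 rad (green); stamps and lid at rest (all of step 1 and all of step 4 and linear speed of each of stamp_round, stamp_square, stamp_fluted, stamp_oblong, lid below 0.02 m/s); the robot touches nothing.
It fails at once if the flour jar is pushed more than 30 mm or tipped (distance of flour_jar from where it was at the start of the episode above 0.03 m or angle between flour_jar's own z axis and vertical above 0.4 rad).
It fails at once if the bowl is pushed more than 30 mm or tipped (distance of bowl from where it was at the start of the episode above 0.03 m or angle between bowl's own z axis and vertical above 0.4 rad).
It fails at once if the gnocchi board is pushed more than 30 mm or tipped (distance of gnocchi_board from where it was at the start of the episode above 0.03 m or angle between gnocchi_board's own z axis and vertical above 0.4 rad).
Of stamp_round, stamp_square, stamp_fluted, stamp_oblong only 3 to 4 are there at a start; the rules pass over those that are not, and their reading is None.
At some moment in a run one of stamp_round, stamp_square, stamp_fluted, stamp_oblong may be knocked a few centimetres aside while the robot is not near it.
Once in a run the grip may slacken for a moment while it holds something.
It also fails if it takes over 200 s, if anything falls off the work surface, if the arm or the gripper's body presses on something with over 40 N, if the wrist force passes 120 N, or if a joint passes its speed limit or range.

## Robot

A 7-joint arm with a two-finger parallel gripper is mounted at the origin on the work surface. World frame = base frame: x ahead of the robot, y to its left, z up, the work surface at z = 0. Lengths are in m, angles in rad, forces in N, time in s.
With the tool pointing down it reaches from about 0.35 to 0.9 m from the base axis. Payload 7.2 kg.
Tool frame: the origin (TCP) lies at the very end of the fingers, on their centre line; the grasp point (between the pads) lies 19 mm behind it; y points along the fingers, x is the direction in which the jaws open and shut, and the axes are right-handed (so a half turn about y gives the same grasp; the last joint's range is limited). The gripper opens to 85 mm and grips with 20 to 120 N. Pads are 22 mm wide; open, the fingers measure 114 mm over their backs; the gripper's body (76 mm by 85 mm) begins 54 mm behind the grasp point. The pads swing forward as they close: fully open they stand 13 mm farther back than shut.
Start: joints at [-1.23, 0.411, -0.013, 1.596, 0.006, 1.134, -0.082], TCP at [0.248, 0.573, 0.231] pointing down, gripper open.
Joint ranges: [-2.95, 2.95], [-0.29, 1.99], [-1.47, 1.44], [0.14, 2.54], [-1.03, 4.17], [0.13, 1.85], [-2.86, 2.86]. Speed limits (rad/s): [2.39, 2.39, 3.01, 3.01, 3.14, 3.14, 3.14].

## Interface

Orientations are given as a rotation vector (axis times angle).
In Python, from plant import bot gives the robot as it stands.
- The arm moves only by the tool arm_command, never from a script. Its argument "series" is a list of rows, each a list of 5 numbers: the shift along the tool's x, y, z in cm, then the turn about the tool's y in rad, then the opening, from 0 (shut) to 1 (fully open). In form: [[tx, ty, tz, spin, gripper], ...]. A call has 1 to 12 rows; each row is the pose to reach, as a shift and turn from the pose commanded when the call began, along the tool's axes at that moment; what a row does not reach only later rows make up. A row lasts 1/12 s, in which the tool goes at most 41.7 mm and 7.16 degrees, less where a joint would pass 70% of its speed; a pose out of reach is approached as far as the arm can. A call with a gripper value outside its range is refused whole. The fingers move at their own pace and stop on an object; "force" is the grip in N (left out, the last holds). Time passes only in rows, so rows that repeat a pose let the fingers close. It gives the time, the measured TCP pose, the force and the opening at its end, in the units of the state.
- bot.sense(): the state, without advancing time (a new reading comes with each control period).
- bot.get_image(name): name is "side" or "top" or "wrist"; returns the picture (480x640x3 uint8, blue, green, red); there is no depth.
- bot.camera_info(name): a dict with "camera_matrix" (3x3 intrinsics, pixels), "dist_coeffs" ([k1, k2, p1, p2, k3] as OpenCV has them; the pictures are not rectified), "eye" and "attitude" of the camera in the world; the wrist camera has in their place "T_tool_cam" (4x4, takes a point from camera to tool coordinates, whose origin is the TCP and whose axes are the tool frame's). Camera axes: x right, y down, z forward; pixel columns grow to the right and rows downward; lengths in m; the calibration is good to about 2 mm. A picture is of the moment at which its call begins: read the wrist's pose just before it. camera_info takes no time and is no camera call.
- bot.finish_job(): hands the job in, once; it reports no verdict.
The state is a dict: "clock": time; "q": joint angles; "qvel": joint speeds; "joint_torque": joint torques, N m; "tool_pos": TCP position; "eef_rot": TCP orientation; "force": force on the tool from outside, world axes, zero at the start; "wrist_torque": the same for the moment, N m; "gripper_width": opening from 0.0 (shut) to 1.0 (fully open).
Only numpy, scipy, OpenCV 4.12 (cv2) and the standard library are available. Lean on these libraries where they do the work, as an engineer would, in place of code of your own. Each camera call takes 0.05 s, during which the arm holds its last target. There are 200 camera calls.

## Working session

There is one attempt and no reset: what is moved stays moved. The work goes in short steps, Python scripts to look and compute and a tool call to move; the robot and the scene stay as the last step left them, time stands still between calls to the robot, and variables do not carry over. Pictures are saved under pics/ and viewed, about 12 in all and at most 16, crops included, and the job is handed in when it is done.

Besides the shell and the picture viewer there is one more tool, called after "Call:" by a JSON object that holds its "name" and its "arguments", one argument or row to a line. arm_command: Moves the arm, as the interface text tells. Its arguments: {"type":"object","properties":{"series":{"type":"array","items":{"type":"array","items":{"type":"number"}}},"force":{"type":"number"}},"required":["series"]}

```bash
mkdir -p pics
cat > h.py <<'E'
import numpy as np, cv2
from plant import bot
from scipy.spatial.transform import Rotation as R
def tool():
    s=bot.sense(); return np.array(s["tool_pos"]), R.from_rotvec(s["eef_rot"]).as_matrix()
def cam(name):
    ci=bot.camera_info(name); K=np.array(ci["camera_matrix"]); d=np.array(ci["dist_coeffs"])
    if name=="wrist":
        p,M=tool(); T=np.array(ci["T_tool_cam"]); return K,d,p+M@T[:3,3],M@T[:3,:3]
    a=np.array(ci["attitude"]); A=a if a.shape==(3,3) else R.from_rotvec(a).as_matrix()
    return K,d,np.array(ci["eye"]),A
def ray(c,px,z):
    K,d,e,A=c
    u=cv2.undistortPoints(np.array(px,float).reshape(-1,1,2),K,d).reshape(-1,2)
    r=(A@np.c_[u,np.ones(len(u))].T).T
    return e+r*((z-e[2])/r[:,2])[:,None]
def proj(c,P):
    K,d,e,A=c
    return cv2.projectPoints((A.T@(np.array(P,float).reshape(-1,3)-e).T).T,np.zeros(3),np.zeros(3),K,d)[0].reshape(-1,2)
def shot(name,fn):
    c=cam(name); im=bot.get_image(name); cv2.imwrite("pics/"+fn,im); np.savez("pics/"+fn+".npz",K=c[0],d=c[1],e=c[2],A=c[3]); return c,im
def load(fn):
    z=np.load("pics/"+fn+".npz"); return (z["K"],z["d"],z["e"],z["A"]),cv2.imread("pics/"+fn)
E
python3 - <<'E'
from h import *
for n in("top","side"):
    print(bot.camera_info(n)); shot(n,n+"0.png")
print(bot.camera_info("wrist")); s=bot.sense(); print(s["tool_pos"],tool()[1].round(3),s["gripper_width"],s["clock"])
E
```

```text
{'camera_matrix': array([[453.30062338,   0.        , 313.35449906],
       [  0.        , 453.30062338, 234.81543726],
       [  0.        ,   0.        ,   1.        ]]), 'dist_coeffs': array([-0.11698914,  0.        ,  0.        ,  0.        ,  0.        ]), 'eye': array([0.48031215, 0.03931057, 1.18425306]), 'attitude': array([-2.17204706,  2.21982758, -0.04323449])}
{'camera_matrix': array([[477.07946706,   0.        , 316.01287385],
       [  0.        , 477.07946706, 242.63389138],
       [  0.        ,   0.        ,   1.        ]]), 'dist_coeffs': array([0.0192444, 0.       , 0.       , 0.       , 0.       ]), 'eye': array([-0.00586645, -0.60689033,  0.79330316]), 'attitude': array([-2.13659988,  0.82988042, -0.35849962])}
{'camera_matrix': array([[392.85667483,   0.        , 321.85551976],
       [  0.        , 392.85667483, 237.77083027],
       [  0.        ,   0.        ,   1.        ]]), 'dist_coeffs': array([-0.0315827,  0.       ,  0.       ,  0.       ,  0.       ]), 'T_tool_cam': array([[ 9.99999278e-01, -1.11357232e-03, -4.51515538e-04,
         3.91277179e-04],
       [ 7.08607400e-05, -3.20450097e-01,  9.47265396e-01,
        -1.43204117e-01],
       [-1.19953672e-03, -9.47264744e-01, -3.20449787e-01,
         8.31013127e-02],
       [ 0.00000000e+00,  0.00000000e+00,  0.00000000e+00,
         1.00000000e+00]])}
[0.24830156 0.57307329 0.23054875] [[ 0.398 -0.001 -0.918]
 [ 0.918 -0.001  0.398]
 [-0.001 -1.    -0.   ]] 1.0023596214555794 0.1
```

View pics/top0.png

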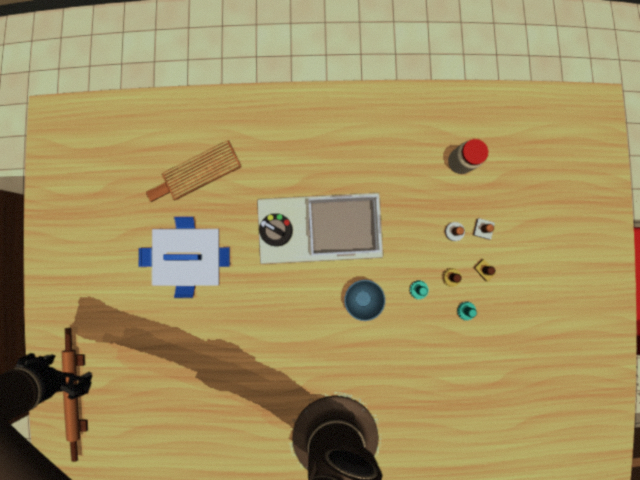

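View pics/side0.png

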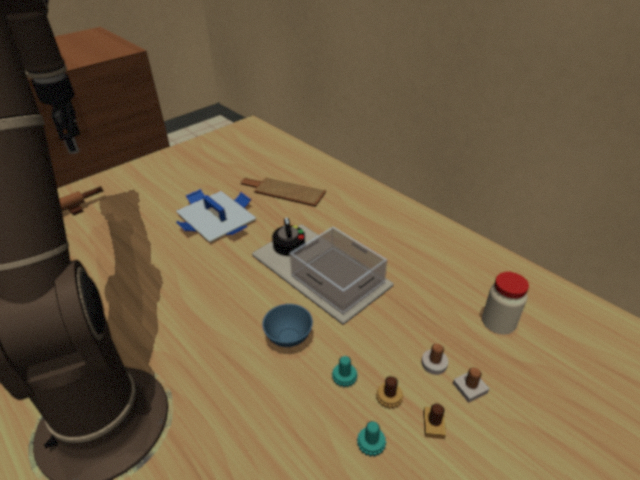

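Top view: the candidates are round aluminium (455,231), square aluminium (485,228), fluted brass (453,277) and oblong brass (487,270). The turquoise look-alikes are at (419,290) and (468,311). The box is at (345,225), pod (275,230), lid (186,257), bowl (365,300), jar (474,152) and board (203,170). The side view shows the same four stamps and two turquoise ones. Next is one close crop.

Run:
```python
from h import *
c,im=load("top0.png")
a=cv2.resize(im[205:330,400:520],None,fx=4,fy=4,interpolation=2)
b=cv2.resize(im[180:305,130:395],None,fx=3,fy=3,interpolation=2)[:, :]
cv2.imwrite("pics/cropA.png",a); cv2.imwrite("pics/cropB.png",b)
# handle tops approx
for n,u in dict(round=(460,231),square=(489,228),fluted=(457,276),oblong=(491,270)).items(): print(n,ray(c,u,0.054).round(3))
```

```text
round [[ 0.533 -0.325  0.054]]
square [[ 0.539 -0.401  0.054]]
fluted [[ 0.42  -0.314  0.054]]
oblong [[ 0.432 -0.403  0.054]]
```

View pics/cropA.png

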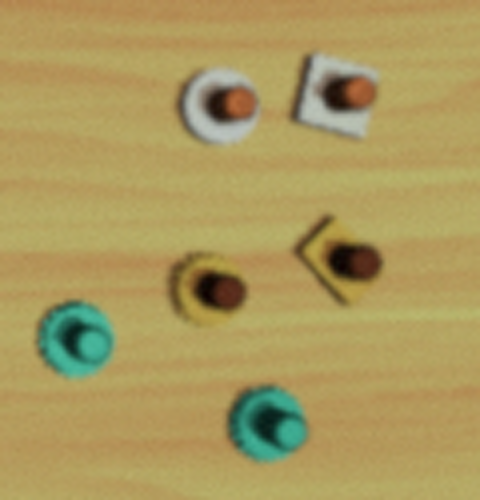

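View pics/cropB.png

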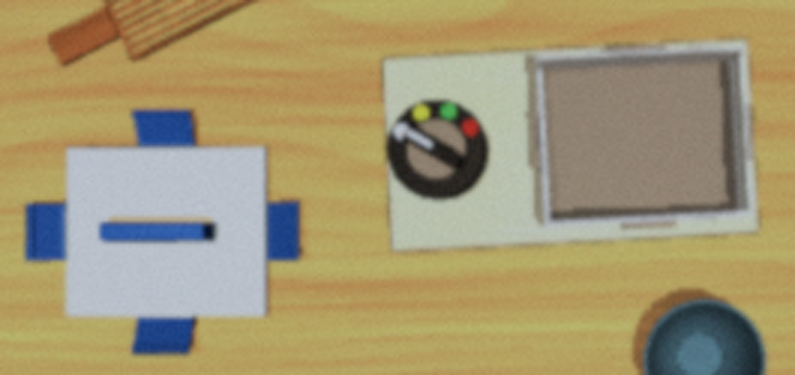

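Crop A confirms the choice: the round, square, fluted and oblong stamps are all present, and the turquoise ones are ignored. Crop B shows the selector pointing at white, and the lid and box with long sides along world y. I'll compute the poses.

Run:
```python
from h import *
c,im=load("top0.png")
B=lambda l:[(130+(u+.5)/3-.5,180+(v+.5)/3-.5) for u,v in l]
pl=ray(c,B([(383,58),(748,40),(758,230),(393,250)]),0.012); print("plate",pl.round(3).tolist(),pl.mean(0).round(4))
e=pl[0]-pl[1]+pl[3]-pl[2]; print("plate yaw of y axis",np.degrees(np.arctan2(-e[0],e[1])))
print("sizes",np.linalg.norm(pl[0]-pl[1]),np.linalg.norm(pl[1]-pl[2]))
print("pod",ray(c,B([(438,149)]),0.048).round(4)); print("knob",ray(c,B([(437,149)]),0.082).round(4))
li=ray(c,B([(66,147),(267,147),(267,317),(66,317)]),0.016); print("lid",li.round(3).tolist(),li.mean(0).round(4),np.linalg.norm(li[0]-li[1]))
e=li[0]-li[1]+li[3]-li[2]; print("lid yaw",np.degrees(np.arctan2(-e[0],e[1])))
print("handle",ray(c,B([(99,231),(216,231)]),0.056).round(4))
for n,u in dict(bowl=(364,300)).items(): print(n,ray(c,u,0.05))
print("jar",ray(c,(475,152),.12),"rim mask")
for n,u in dict(round=(459.7,230.7),square=(489.5,228.2),fluted=(457,278),oblong=(491,270.7)).items(): print(n,ray(c,u,0.054).round(3))
```

```text
plate [[0.63, 0.189, 0.012], [0.638, -0.128, 0.012], [0.473, -0.132, 0.012], [0.463, 0.183, 0.012]] [0.5511 0.028  0.012 ]
plate yaw of y axis 1.7273398992119007
sizes 0.31749110469511366 0.16501837246471984
pod [[0.5472 0.1394 0.048 ]]
knob [[0.5452 0.1372 0.082 ]]
lid [[0.558, 0.47, 0.016], [0.554, 0.291, 0.016], [0.407, 0.293, 0.016], [0.41, 0.471, 0.016]] [0.4824 0.381  0.016 ] 0.17881704106603258
lid yaw -1.045914680899337
handle [[0.4841 0.4266 0.056 ]
 [0.4823 0.3262 0.056 ]]
bowl [[ 0.36563398 -0.07792511  0.05      ]]
jar [[ 0.71949637 -0.34948776  0.12      ]] rim mask
round [[ 0.533 -0.325  0.054]]
square [[ 0.538 -0.402  0.054]]
fluted [[ 0.415 -0.314  0.054]]
oblong [[ 0.43  -0.402  0.054]]
```

Call:
{"name": "arm_command", "arguments": {
  "series": [
    [0,-3,0,-0.1,0.6],
    [-4,-3,0,-0.2,0.6],
    [-8,-3,0,-0.3,0.6],
    [-12,-3,0,-0.41,0.6],
    [-16,-3,0,-0.41,0.6],
    [-20,-3,0,-0.41,0.6],
    [-24,-3,0,-0.41,0.6],
    [-28,-3,0,-0.41,0.6],
    [-32,-3,0,-0.41,0.6],
    [-36,-3,0,-0.41,0.6],
    [-40,-3,0,-0.41,0.6],
    [-44,-3,0,-0.41,0.6]
  ],
  "force": 40
}}

```text
clock: 1.1
tool_pos: [0.0944, 0.2277, 0.2516]
eef_rot: [-1.216, -1.2, 1.234]
force: [0.0, -0.6, 0.3]
gripper_width: 0.6
```

Call:
{"name": "arm_command", "arguments": {
  "series": [
    [0,0,-4,0,0.6],
    [0,0,-8,0,0.6],
    [-2,0,-11,0,0.6],
    [-5,0,-14,0,0.6],
    [-8,0,-17,0,0.6],
    [-11,0,-20,0,0.6],
    [-14,0,-22,0,0.6],
    [-18,0,-24,0,0.6],
    [-22,0,-26,0,0.6],
    [-26,0,-27,0,0.6],
    [-30,0,-28,0,0.6],
    [-34,0,-29,0,0.6]
  ]
}}

```text
clock: 2.1
tool_pos: [0.3859, -0.1078, 0.2569]
eef_rot: [-1.218, -1.196, 1.232]
force: [2.5, 1.1, -0.2]
gripper_width: 0.6
```

Call:
{"name": "arm_command", "arguments": {
  "series": [
    [-4,0,0,0,0.6],
    [-8,0,0,0,0.6],
    [-12,0,0,0,0.6],
    [-16,0,0,0,0.6],
    [-19,0,0,0,0.6],
    [-19,0,0,0,0.6],
    [-19,0,0,0,0.6],
    [-19,0,0,0,0.6]
  ]
}}

```text
clock: 2.77
tool_pos: [0.3865, -0.2949, 0.2606]
eef_rot: [-1.217, -1.195, 1.232]
force: [-0.1, 0.5, -1.0]
gripper_width: 0.596
```

Run:
```python
from h import *
p,M=tool(); print(p.round(4),M.round(3).tolist()); shot("wrist","w1.png")
```

```text
[ 0.3865 -0.2949  0.2606] [[-0.004, -0.009, -1.0], [1.0, -0.021, -0.003], [-0.021, -1.0, 0.009]]
```

View pics/w1.png

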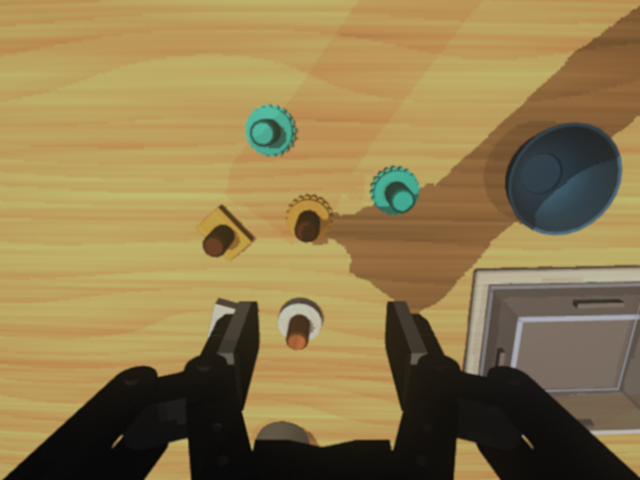

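The wrist view shows the fluted stamp (handle top ~306,234), oblong (214,246), round (297,341), square partly hidden behind the left finger, turquoise at (263,132) and (402,201), and the box at lower right.

Run:
```python
from h import *
c,im=load("w1.png"); p,M=tool()
for n,u in dict(round=(297,340),fluted=(307,234),oblong=(214,245)).items():
    P=ray(c,u,0.054)[0]; print(n,P.round(4),"tx,tz cm",(M.T@(P-p))[[0,2]].round(4)*100)
for n,u in dict(round=(301,319),fluted=(309,217)).items(): print(n,"base",ray(c,u,.016)[0].round(4))
# oblong base long axis
print(ray(c,[(222,207),(254,239),(197,231)],.016).round(4))
# box inner rim corners, inner floor
print("rim corner outer",ray(c,[(475,271)],.084).round(4))
```

```text
round [ 0.5312 -0.3242  0.054 ] tx,tz cm [ -2.61 -14.6 ]
fluted [ 0.4165 -0.3127  0.054 ] tx,tz cm [-1.41 -3.13]
oblong [ 0.4283 -0.4016  0.054 ] tx,tz cm [-10.3   -4.27]
round base [ 0.5285 -0.3227  0.016 ]
fluted base [ 0.4103 -0.3128  0.016 ]
[[ 0.4004 -0.4018  0.016 ]
 [ 0.4346 -0.3706  0.016 ]
 [ 0.4263 -0.4302  0.016 ]]
rim corner outer [[ 0.4397 -0.1633  0.084 ]]
```

Call:
{"name": "arm_command", "arguments": {
  "series": [
    [-1,2,-4,0,0.6],
    [-2,4,-8,0,0.6],
    [-2.4,8,-12,0,0.6],
    [-2.4,11,-14.5,0,0.6],
    [-2.4,14,-14.5,0,0.6],
    [-2.4,16,-14.5,0,0.6],
    [-2.4,16,-14.5,0,0.6],
    [-2.4,16,-14.5,0,0.6],
    [-2.4,16,-14.5,0,0.6]
  ]
}}

```text
clock: 3.57
tool_pos: [0.5312, -0.3226, 0.1024]
eef_rot: [-1.22, -1.197, 1.232]
force: [0.3, -0.8, -0.4]
gripper_width: 0.601
```

```bash
cat > go.py <<'E'
import sys
from h import *
p,M=tool(); P=np.array([float(a) for a in sys.argv[1:4]])
print("at",p.round(4),"yaw(tool x)",round(float(np.arctan2(M[1,0],M[0,0])),4),"tilt y",M[:2,1].round(4),"shift cm",((M.T@(P-p))*100).round(2))
E
python3 go.py 0.530 -0.3235 0.025
```

```text
at [ 0.5312 -0.3226  0.1024] yaw(tool x) 1.5748 tilt y [-0.0058 -0.0228] shift cm [0.09 7.74 0.07]
```

Call:
{"name": "arm_command", "arguments": {
  "series": [
    [0,3,0,0,0.6],
    [0,6,0,0,0.6],
    [0,7.7,0,0,0.6],
    [0,7.7,0,0,0.6],
    [0,7.7,0,0,0.2],
    [0,7.7,0,0,0.0],
    [0,7.7,0,0,0.0],
    [0,7.7,0,0,0.0],
    [0,7.7,0,0,0],
    [0,5,0,0,0],
    [0,1.5,0,0,0],
    [0,-2,0,0,0]
  ],
  "force": 50
}}

```text
clock: 4.57
tool_pos: [0.5305, -0.3221, 0.1228]
eef_rot: [-1.218, -1.195, 1.232]
force: [0.9, 0.2, -1.4]
gripper_width: 0.261
```

Call:
{"name": "arm_command", "arguments": {
  "series": [
    [0,-3.5,0,0,0],
    [0,-7,0,0,0],
    [3,-8,0,0,0],
    [6,-8,0,0,0],
    [9,-8,0,0,0],
    [12,-8,0,0,0],
    [12,-8,0,0,0],
    [12,-8,0,0,0]
  ]
}}

```text
clock: 5.23
tool_pos: [0.5317, -0.1983, 0.1993]
eef_rot: [-1.217, -1.201, 1.233]
force: [0.1, -1.1, -2.3]
gripper_width: 0.263
```

Run:
```python
from h import *
s=bot.sense();p,M=tool(); print(p.round(4),s["gripper_width"],M[:,0].round(3)); shot("wrist","w2.png")
```

```text
[ 0.5317 -0.1983  0.1993] 0.26282148750093076 [-0.007  1.    -0.021]
```

View pics/w2.png

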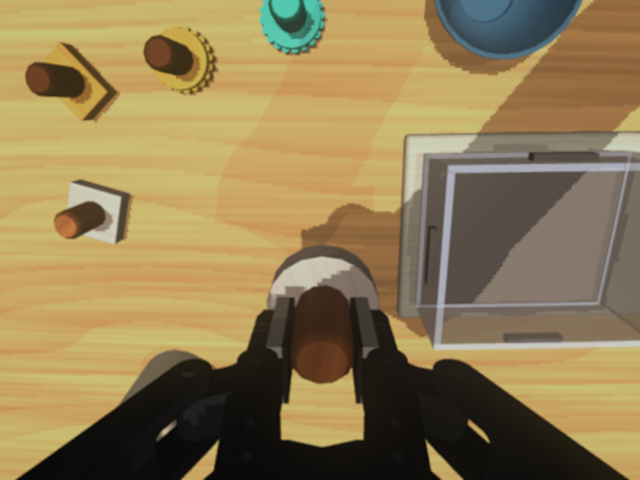

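The round stamp is held with its base level. The box is at right, with white rim corners at ~(446,168) and (436,346) and plate corners at (405,135) and (399,316). The square stamp's handle is at (66,222), fluted (160,52), oblong (40,78).

```bash
python3 - <<'E'
from h import *
c,im=load("w2.png")
print("rim",ray(c,[(446,168),(436,346)],.084).round(4).tolist())
print("plate",ray(c,[(405,135),(399,316)],.012).round(4).tolist())
print("square h",ray(c,[(65,223)],.054).round(4), "base corners",ray(c,[(79,182),(130,192),(120,243)],.016).round(4).tolist())
t,im=load("top0.png")
# candidate dock: project rim into top view to compare
for th,x,y in [(np.radians(1.73),.552,-.033)]:
    Rz=np.array([[np.cos(th),-np.sin(th)],[np.sin(th),np.cos(th)]])
    for hx,hy,z,n in [(.065,.08,.084,"inner"),(.07,.085,.084,"outer")]:
        P=[np.r_[np.array([x,y])+Rz@[sx*hx,sy*hy],z] for sx,sy in[(1,1),(1,-1),(-1,-1),(-1,1)]]
        print(n,np.round(P,4).tolist()); print("w2",proj(c,P).round(0).tolist()); print("cropB",((proj(t,P)-[130,180])*3).round(0).tolist())
E
python3 - <<'E'
import cv2
a=cv2.imread("pics/top0.png")[180:275,245:395]
cv2.imwrite("pics/cropC.png",cv2.resize(a,None,fx=5,fy=5,interpolation=2))
E
```

```text
rim [[0.4865, -0.1193, 0.084], [0.6216, -0.1125, 0.084]]
plate [[0.4703, -0.1343, 0.012], [0.6368, -0.1279, 0.012]]
square h [[ 0.536  -0.4032  0.054 ]] base corners [[0.5105, -0.4106, 0.016], [0.519, -0.3668, 0.016], [0.5656, -0.383, 0.016]]
inner [[0.6146, 0.0489, 0.084], [0.6194, -0.111, 0.084], [0.4894, -0.1149, 0.084], [0.4846, 0.045, 0.084]]
w2 [[646.0, 340.0], [438.0, 344.0], [452.0, 173.0], [692.0, 169.0]]
cropB [[543.0, 60.0], [739.0, 50.0], [748.0, 210.0], [551.0, 220.0]]
outer [[0.6194, 0.0541, 0.084], [0.6245, -0.1158, 0.084], [0.4846, -0.1201, 0.084], [0.4795, 0.0498, 0.084]]
w2 [[651.0, 345.0], [431.0, 349.0], [445.0, 165.0], [701.0, 162.0]]
cropB [[536.0, 55.0], [745.0, 44.0], [755.0, 216.0], [545.0, 227.0]]
```

View pics/cropC.png

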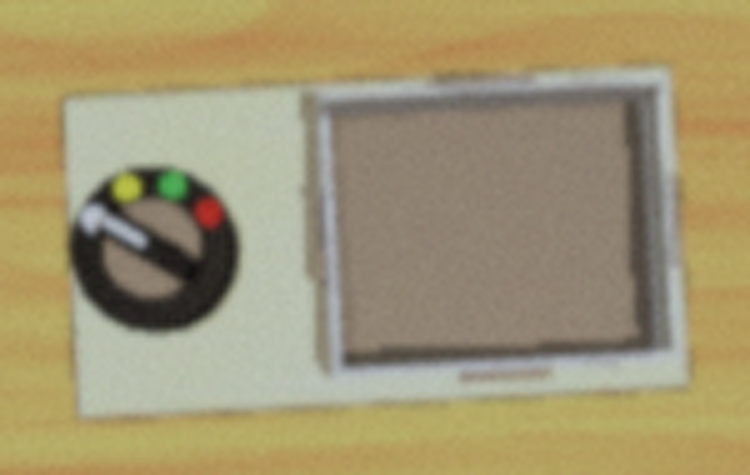

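Crop C matches the dock estimate of about (0.552, −0.033), yaw ≈2°: the pod is at crop (155,248), with the white pointer end at (95,220) and the green dot at (173,185). I'm moving the round stamp over its place in the box.

Call:
{"name": "arm_command", "arguments": {
  "series": [
    [3.5,0,-2,0,0],
    [7,0,-4,0,0],
    [10.5,0,-5.3,0,0],
    [13,0,-5.3,0,0],
    [13,3,-5.3,0,0],
    [13,6,-5.3,0,0],
    [13,7.5,-5.3,0,0],
    [13,7.5,-5.3,0,0]
  ]
}}

```text
clock: 5.95
tool_pos: [0.581, -0.0733, 0.117]
eef_rot: [-1.216, -1.19, 1.234]
force: [-0.4, 0.0, -1.9]
gripper_width: 0.258
```

```bash
python3 go.py 0.5834 -0.0709 0.044; python3 -c "
from h import *
shot('wrist','w3.png')"
```

```text
at [ 0.581  -0.0733  0.117 ] yaw(tool x) 1.5728 tilt y [-0.0123 -0.0233] shift cm [ 0.41  7.29 -0.33]
```

View pics/w3.png

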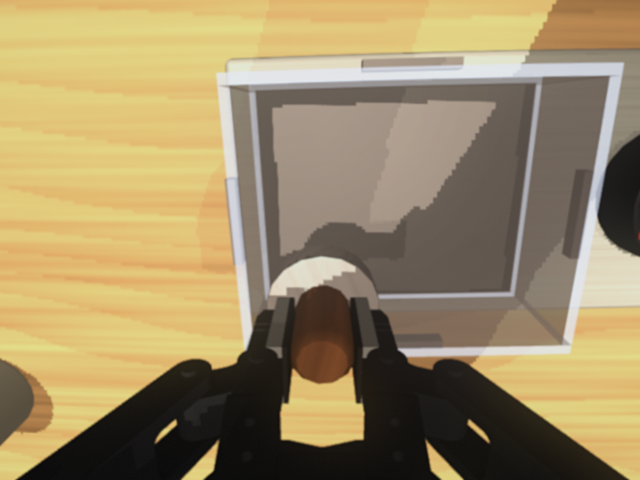

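The rim is in view, with mid-wall corners at ≈(223,80), (616,71) and (570,348). The held stamp is over the −y, far corner. I'll refine the dock from these.

Run:
```python
from h import *
c,im=load("w3.png")
P=ray(c,[(223,80),(616,71),(570,348)],.084); print(P.round(4).tolist(),np.linalg.norm(P[1]-P[0]),np.linalg.norm(P[2]-P[1]))
ctr=(P[0]+P[2])/2; a=P[1]-P[0];b=P[2]-P[1]
print(ctr.round(4),np.degrees([np.arctan2(-a[0],a[1]),np.arctan2(b[1],b[0])]))
```

```text
[[0.4873, -0.1156, 0.084], [0.4828, 0.0497, 0.084], [0.6167, 0.056, 0.084]] 0.16535982313037179 0.13405965832035624
[ 0.552  -0.0298  0.084 ] [1.54234453 2.7016539 ]
```

Call:
{"name": "arm_command", "arguments": {
  "series": [
    [0.4,2.5,-0.3,0,0],
    [0.4,5,-0.3,0,0],
    [0.4,6.5,-0.3,0,0],
    [0.4,7.2,-0.3,0,0],
    [0.4,7.2,-0.3,0,0],
    [0.4,7.2,-0.3,0,0.4],
    [0.4,7.2,-0.3,0,0.4],
    [0.4,7.2,-0.3,0,0.4],
    [0.4,4,-0.3,0,0.4],
    [0.4,0,-0.3,0,0.4],
    [0.4,-4,-0.3,0,0.4]
  ]
}}

```text
clock: 6.92
tool_pos: [0.5858, -0.0672, 0.1612]
eef_rot: [-1.218, -1.195, 1.232]
force: [0.3, 0.7, 1.0]
gripper_width: 0.401
```

Call:
{"name": "arm_command", "arguments": {
  "series": [
    [-4,0,1,0,0.6],
    [-8,0,2,0,0.6],
    [-12,0,3,0,0.6],
    [-16,0,4,0,0.6],
    [-20,0,5,0,0.6],
    [-24,0,5,0,0.6],
    [-28,0,5,0,0.6],
    [-32,2,5,0,0.6],
    [-33.1,5,5,0,0.6],
    [-33.1,6,5,0,0.6],
    [-33.1,6,5,0,0.6],
    [-33.1,6,5,0,0.6]
  ]
}}

```text
clock: 7.92
tool_pos: [0.5373, -0.3985, 0.1076]
eef_rot: [-1.217, -1.196, 1.232]
force: [-0.5, 0.6, 1.4]
gripper_width: 0.598
```

```bash
python3 go.py 0.537 -0.401 0.025; python3 -c "
from h import *
shot('wrist','w4.png')"
```

```text
at [ 0.5373 -0.3985  0.1076] yaw(tool x) 1.5752 tilt y [-0.0077 -0.0214] shift cm [-0.07  8.26 -0.03]
```

View pics/w4.png

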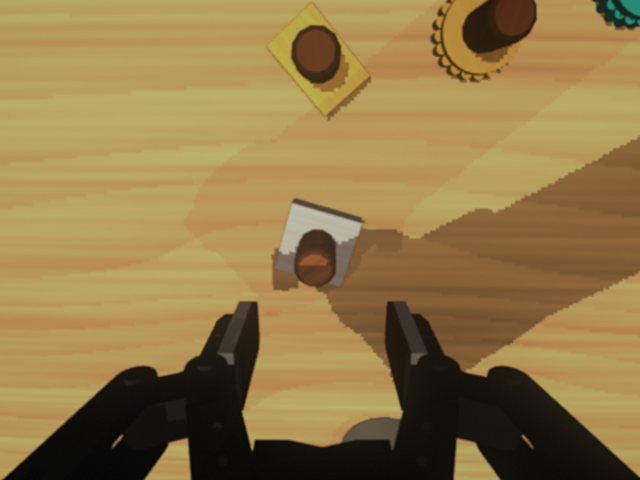

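The square stamp's handle top is at (315,262), well up the image from the fingers, so it may have been knocked. I'll measure all the stamps that are visible.

```bash
python3 - <<'E'
from h import *
c,im=load("w4.png")
for n,u in dict(square=(316,264),oblong=(316,53),fluted=(513,15)).items(): print(n,ray(c,u,.054).round(4))
print(ray(c,[(294,201),(362,220)],.016).round(4))
E
python3 go.py 0.537 -0.401 0.054
```

```text
square [[ 0.5356 -0.4024  0.054 ]]
oblong [[ 0.431  -0.4023  0.054 ]]
fluted [[ 0.4145 -0.3138  0.054 ]]
[[ 0.5096 -0.4172  0.016 ]
 [ 0.5213 -0.3752  0.016 ]]
at [ 0.5381 -0.3985  0.1085] yaw(tool x) 1.576 tilt y [-0.0062 -0.0222] shift cm [-0.13  5.46  0.08]
```

Call:
{"name": "arm_command", "arguments": {
  "series": [
    [-0.2,3,0.1,0,0.6],
    [-0.2,6,0.1,0,0.6],
    [-0.2,8.3,0.1,0,0.6],
    [-0.2,8.3,0.1,0,0.6],
    [-0.2,8.3,0.1,0,0.2],
    [-0.2,8.3,0.1,0,0.0],
    [-0.2,8.3,0.1,0,0.0],
    [-0.2,8.3,0.1,0,0.0],
    [0,8.3,0.1,0,0],
    [0,5,0.1,0,0],
    [0,1.5,0.1,0,0],
    [0,-2,0,0,0]
  ]
}}

```text
clock: 8.97
tool_pos: [0.5367, -0.3989, 0.1292]
eef_rot: [-1.218, -1.195, 1.232]
force: [-0.2, -0.0, -1.5]
gripper_width: 0.256
```

Call:
{"name": "arm_command", "arguments": {
  "series": [
    [0,-3.5,0,0,0],
    [4,-6,0,0,0],
    [8,-6,0,0,0],
    [12,-6,0,0,0],
    [16,-6,-1,0,0],
    [20,-6,-2,0,0],
    [24,-6,-3,0,0],
    [28,-6,-4,0,0],
    [32,-6,-4.5,0,0],
    [36,-6,-4.5,0,0],
    [40,-6,-4.5,0,0],
    [41.2,-6,-4.5,0,0]
  ]
}}

```text
clock: 9.97
tool_pos: [0.581, 0.0225, 0.1781]
eef_rot: [-1.212, -1.204, 1.234]
force: [-0.2, 0.2, -0.5]
gripper_width: 0.262
```

Call:
{"name": "arm_command", "arguments": {
  "series": [
    [0,1,0,0,0],
    [0,3,0,0,0],
    [0,5,0,0,0],
    [0,5,0,0,0]
  ]
}}

```text
clock: 10.3
tool_pos: [0.5785, 0.0122, 0.1252]
eef_rot: [-1.216, -1.192, 1.234]
force: [-0.9, -0.1, -1.3]
gripper_width: 0.262
```

```bash
python3 go.py 0.5806 0.0095 0.044
```

```text
at [0.5785 0.0122 0.1252] yaw(tool x) 1.5737 tilt y [-0.0117 -0.0232] shift cm [-0.09  8.12 -0.3 ]
```

Call:
{"name": "arm_command", "arguments": {
  "series": [
    [-0.1,2.5,-0.2,0,0],
    [-0.1,5,-0.2,0,0],
    [-0.1,7,-0.2,0,0],
    [-0.1,8,-0.2,0,0],
    [-0.1,8,-0.2,0,0],
    [-0.1,8,-0.2,0,0.4],
    [-0.1,8,-0.2,0,0.4],
    [-0.1,8,-0.2,0,0.4],
    [-0.1,5,-0.2,0,0.4],
    [-0.1,1,-0.2,0,0.4],
    [-0.1,-3,-0.2,0,0.4]
  ]
}}

```text
clock: 11.22
tool_pos: [0.5825, 0.0127, 0.1595]
eef_rot: [-1.218, -1.195, 1.232]
force: [1.1, 0.3, 0.4]
gripper_width: 0.401
```

```bash
python3 go.py 0.4145 -0.3135 0.105; python3 -c "
from h import *
shot('wrist','w5.png');shot('top','top1.png')"
```

```text
at [0.5825 0.0127 0.1595] yaw(tool x) 1.5741 tilt y [-0.0083 -0.0227] shift cm [-32.44   6.33  16.86]
```

View pics/w5.png

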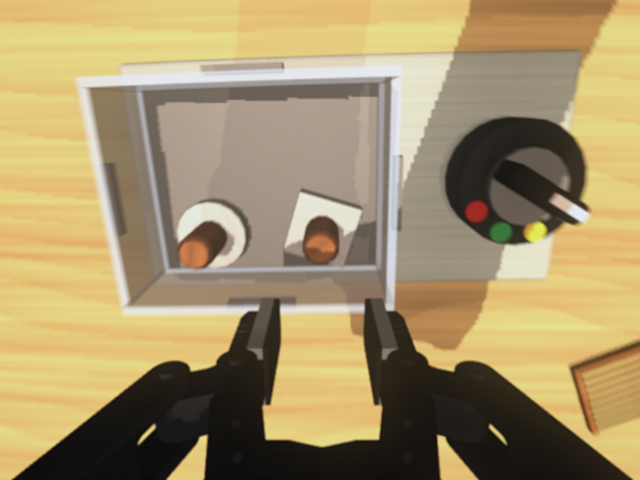

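Round and square stand upright in the box. The selector is at white, with the pointer end at (575,210). Next is the fluted stamp; I'm also checking the rim corners (83,82), (396,75), (389,308) and (126,308).

Run:
```python
from h import *
c,im=load("w5.png")
P=ray(c,[(84,82),(396,74.5),(389,308),(126,308)],.084); print(P.round(4).tolist(),P.mean(0).round(4))
a=P[1]-P[0]+P[2]-P[3];b=P[2]-P[1]+P[3]-P[0]
print(np.degrees([np.arctan2(-a[0],a[1]),np.arctan2(b[1],b[0])]))
print("red,green,yellow",ray(c,[(477,211),(501,232),(536,231)],.048).round(4).tolist()); print("bar ends",ray(c,[(503,168),(579,209)],.082).round(4).tolist())
```

```text
[[0.4864, -0.116, 0.084], [0.4835, 0.0497, 0.084], [0.6186, 0.0534, 0.084], [0.6214, -0.1136, 0.084]] [ 0.5525 -0.0316  0.084 ]
[0.9793662  1.30313272]
red,green,yellow [[0.565, 0.1141, 0.048], [0.5795, 0.1322, 0.048], [0.5786, 0.1559, 0.048]]
bar ends [[0.5316, 0.1126, 0.082], [0.5547, 0.1602, 0.082]]
```

Call:
{"name": "arm_command", "arguments": {
  "series": [
    [-3.7,0,1.2,0,0.6],
    [-7.4,0,2.8,0,0.6],
    [-11,0,4.5,0,0.6],
    [-14.5,0,6.4,0,0.6],
    [-18,0,8.2,0,0.6],
    [-21.5,0,10,0,0.6],
    [-25,0,12,0,0.6],
    [-28.5,0,14,0,0.6],
    [-32,2,16,0,0.6],
    [-32.4,5,16.9,0,0.6],
    [-32.4,5.5,16.9,0,0.6],
    [-32.4,5.5,16.9,0,0.6]
  ]
}}

```text
clock: 12.32
tool_pos: [0.4134, -0.3128, 0.1104]
eef_rot: [-1.217, -1.193, 1.23]
force: [0.5, -0.2, 1.7]
gripper_width: 0.6
```

```bash
python3 go.py 0.4145 -0.3135 0.025
python3 - <<'E'
from h import *
c,im=shot("wrist","w6.png")
hsv=cv2.cvtColor(im,cv2.COLOR_BGR2HSV)
b=proj(c,[0.4145,-.3135,.054])[0]; print("expected fluted top",b.round(0),"oblong",proj(c,[.431,-.4023,.054]).round(0))
for n,(lo,hi) in dict(dark=((0,60,20),(14,255,110)),brass=((18,120,60),(30,255,255))).items():
    m=cv2.morphologyEx(cv2.inRange(hsv,lo,hi),cv2.MORPH_OPEN,np.ones((5,5)))
    k,_,st,ce=cv2.connectedComponentsWithStats(m)
    print(n,[(ce[i].round(0).tolist(),int(st[i,4])) for i in range(1,k) if 300<st[i,4]<9000])
E
```

```text
at [ 0.4134 -0.3128  0.1104] yaw(tool x) 1.5722 tilt y [-0.0095 -0.0209] shift cm [ 0.11  8.54 -0.19]
expected fluted top [322. 267.] oblong [[166. 292.]]
dark [([322.0, 263.0], 1028), ([166.0, 290.0], 779)]
brass [([338.0, 37.0], 306), ([247.0, 245.0], 485), ([530.0, 351.0], 3248), ([104.0, 345.0], 5309), ([321.0, 343.0], 2094), ([60.0, 384.0], 3435), ([331.0, 405.0], 8848), ([28.0, 413.0], 508), ([26.0, 433.0], 952), ([172.0, 465.0], 1151), ([11.0, 460.0], 597), ([475.0, 474.0], 458)]
```

Call:
{"name": "arm_command", "arguments": {
  "series": [
    [0.1,3,-0.1,0,0.6],
    [0.1,6,-0.1,0,0.6],
    [0.1,8.5,-0.1,0,0.6],
    [0.1,8.5,-0.1,0,0.6],
    [0.1,8.5,-0.1,0,0.2],
    [0.1,8.5,-0.1,0,0.0],
    [0.1,8.5,-0.1,0,0.0],
    [0.1,8.5,-0.1,0,0.0],
    [0,8.5,0,0,0],
    [0,5,0,0,0],
    [0,1.5,0,0,0],
    [0,-2,0,0,0]
  ]
}}

```text
clock: 13.37
tool_pos: [0.4145, -0.3123, 0.1333]
eef_rot: [-1.218, -1.195, 1.232]
force: [0.2, -0.1, -1.3]
gripper_width: 0.263
```

Call:
{"name": "arm_command", "arguments": {
  "series": [
    [0,-3.5,0,0,0],
    [3,-6,-1,0,0],
    [6,-6,-2.5,0,0],
    [9.5,-6,-4,0,0],
    [13,-6,-5.5,0,0],
    [16.5,-6,-7.5,0,0],
    [20,-6,-9,0,0],
    [24,-6,-10.8,0,0],
    [24,-6,-11,0,0],
    [24,-3,-11,0,0],
    [24,-1,-11,0,0],
    [24,-1,-11,0,0]
  ]
}}

```text
clock: 14.37
tool_pos: [0.522, -0.071, 0.1329]
eef_rot: [-1.214, -1.193, 1.235]
force: [-0.6, -0.4, -1.6]
gripper_width: 0.261
```

```bash
python3 go.py 0.5234 -0.071 0.044; python3 -c "
from h import *
print(bot.sense()['gripper_width'])"
```

```text
at [ 0.522  -0.071   0.1329] yaw(tool x) 1.5758 tilt y [-0.0118 -0.0222] shift cm [ 0.2   8.89 -0.25]
0.2607648922268626
```

Call:
{"name": "arm_command", "arguments": {
  "series": [
    [0.2,2.5,-0.1,0,0],
    [0.2,5,-0.1,0,0],
    [0.2,7.5,-0.1,0,0],
    [0.2,8.8,-0.1,0,0],
    [0.2,8.8,-0.1,0,0],
    [0.2,8.8,-0.1,0,0.4],
    [0.2,8.8,-0.1,0,0.4],
    [0.2,8.8,-0.1,0,0.4],
    [0.2,5,-0.1,0,0.4],
    [0.2,1,-0.1,0,0.4],
    [0.2,-3,-0.1,0,0.4]
  ]
}}

```text
clock: 15.28
tool_pos: [0.5248, -0.0694, 0.1671]
eef_rot: [-1.218, -1.195, 1.232]
force: [1.4, 0.5, -0.0]
gripper_width: 0.401
```

```bash
python3 go.py 0.4305 -0.402 0.105
```

```text
at [ 0.5248 -0.0694  0.1671] yaw(tool x) 1.5739 tilt y [-0.0081 -0.0226] shift cm [-33.08   7.04   9.48]
```

Call:
{"name": "arm_command", "arguments": {
  "series": [
    [-4,0,1,0,0.6],
    [-8,0,2,0,0.6],
    [-12,0,3,0,0.6],
    [-15.5,0,4,0,0.6],
    [-19,0,5,0,0.6],
    [-23,0,6,0,0.6],
    [-27,0,7.5,0,0.6],
    [-30.5,1,9,0,0.6],
    [-33,4,9.5,0,0.6],
    [-33,6.5,9.5,0,0.6],
    [-33,6.5,9.5,0,0.6],
    [-33,6.5,9.5,0,0.6]
  ]
}}

```text
clock: 16.28
tool_pos: [0.4306, -0.4002, 0.1081]
eef_rot: [-1.216, -1.195, 1.231]
force: [0.5, 0.8, 1.0]
gripper_width: 0.603
```

```bash
python3 go.py 0.4305 -0.402 0.025
python3 - <<'E'
from h import *
c,im=shot("wrist","w7.png")
hsv=cv2.cvtColor(im,cv2.COLOR_BGR2HSV)
print("expected",proj(c,[.4305,-.402,.054]).round(0))
for n,(lo,hi) in dict(dark=((0,60,20),(14,255,110)),).items():
    m=cv2.morphologyEx(cv2.inRange(hsv,lo,hi),cv2.MORPH_OPEN,np.ones((5,5)))
    k,_,st,ce=cv2.connectedComponentsWithStats(m)
    print(n,[(ce[i].round(0).tolist(),int(st[i,4])) for i in range(1,k) if 200<st[i,4]<9000])
E
```

```text
at [ 0.4306 -0.4002  0.1081] yaw(tool x) 1.5741 tilt y [-0.0089 -0.0207] shift cm [-0.01  8.32 -0.06]
expected [[320. 267.]]
dark [([318.0, 263.0], 1047)]
```

Call:
{"name": "arm_command", "arguments": {
  "series": [
    [0,3,0,0,0.6],
    [0,6,0,0,0.6],
    [0,8.3,0,0,0.6],
    [0,8.3,0,0,0.6],
    [0,8.3,0,0,0.2],
    [0,8.3,0,0,0.0],
    [0,8.3,0,0,0.0],
    [0,8.3,0,0,0.0],
    [0,8.3,0,0,0],
    [0,5,0,0,0],
    [0,1.5,0,0,0],
    [0,-2,0,0,0]
  ]
}}

```text
clock: 17.33
tool_pos: [0.4311, -0.4004, 0.1306]
eef_rot: [-1.219, -1.196, 1.232]
force: [0.7, -0.1, -1.2]
gripper_width: 0.264
```

Call:
{"name": "arm_command", "arguments": {
  "series": [
    [0,-3.5,0,0,0],
    [3.5,-6,-1,0,0],
    [7.3,-6,-2,0,0],
    [11,-6,-3,0,0],
    [15,-6,-4,0,0],
    [19,-6,-5,0,0],
    [23,-6,-6,0,0],
    [27,-6,-7,0,0],
    [31,-6,-8,0,0],
    [35,-6,-9,0,0],
    [39,-6,-9,0,0],
    [40.7,-5,-9,0,0]
  ]
}}

```text
clock: 18.33
tool_pos: [0.5216, 0.0143, 0.1707]
eef_rot: [-1.216, -1.205, 1.231]
force: [-0.0, 0.7, -1.4]
gripper_width: 0.258
```

Call:
{"name": "arm_command", "arguments": {
  "series": [
    [0,2,0,0,0],
    [0,4,0,0,0],
    [0,4,0,0,0],
    [0,4,0,0,0]
  ]
}}

```text
clock: 18.67
tool_pos: [0.5194, 0.0067, 0.1289]
eef_rot: [-1.218, -1.195, 1.232]
force: [0.2, -0.8, -1.4]
gripper_width: 0.264
```

```bash
python3 go.py 0.5212 0.007 0.044; python3 -c "
from h import *
print(bot.sense()['gripper_width'])"
```

```text
at [0.5194 0.0067 0.1289] yaw(tool x) 1.574 tilt y [-0.008  -0.0224] shift cm [ 0.22  8.49 -0.25]
0.26430755486902363
```

Call:
{"name": "arm_command", "arguments": {
  "series": [
    [0.2,2.5,-0.2,0,0],
    [0.2,5,-0.2,0,0],
    [0.2,7.5,-0.2,0,0],
    [0.2,8.4,-0.2,0,0],
    [0.2,8.4,-0.2,0,0],
    [0.2,8.4,-0.2,0,0.4],
    [0.2,8.4,-0.2,0,0.4],
    [0.2,8.4,-0.2,0,0.4],
    [0.2,5,-0.2,0,0.4],
    [0.2,1,-0.2,0,0.4],
    [0.2,-3,0,0,0.4],
    [0.2,-7,1,0,0.4]
  ]
}}

```text
clock: 19.67
tool_pos: [0.511, 0.0103, 0.2008]
eef_rot: [-1.22, -1.196, 1.231]
force: [0.9, 0.7, 1.0]
gripper_width: 0.402
```

Call:
{"name": "arm_command", "arguments": {
  "series": [
    [-2,-3,0,0,1],
    [-3,-5,0,0,1],
    [-3,-5,0,0,1],
    [-3,-5,0,0,1],
    [-3,-5,0,0,1]
  ]
}}

```text
clock: 20.08
tool_pos: [0.5103, -0.0177, 0.2487]
eef_rot: [-1.217, -1.196, 1.232]
force: [0.0, 0.7, -0.1]
gripper_width: 1.004
```

```bash
python3 go.py 0.5212 0.007 0.044; python3 -c "
from h import *
shot('wrist','w8.png')"
```

```text
at [ 0.5103 -0.0177  0.2487] yaw(tool x) 1.5749 tilt y [-0.0079 -0.0214] shift cm [ 2.9  20.4  -1.26]
```

View pics/w8.png

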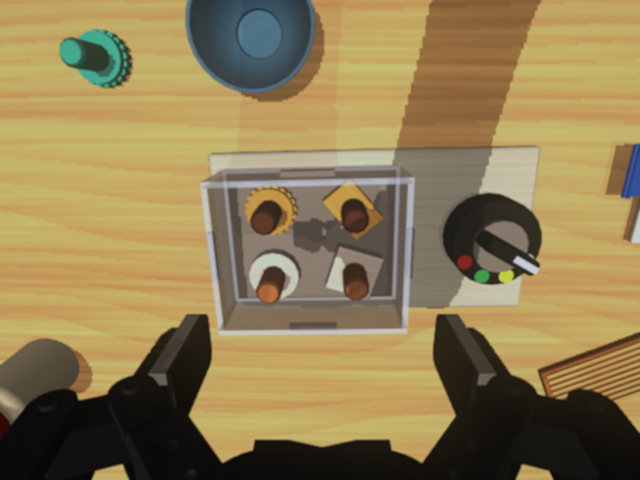

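All four stamps stand upright in the box: handles (266,216), (355,215), (270,290) and (356,280). Bystanders are untouched. Now I'll compute the dock from this view and check wrist joint room before turning for the lid.

```bash
python3 - <<'E'
from h import *
print("q",np.round(bot.sense()["q"],3))
c,im=load("w8.png")
P=ray(c,[(206.5,182),(410,180),(405.5,331.5),(221,331.5)],.084); print(P.round(4).tolist(),P.mean(0).round(4))
a=P[1]-P[0]+P[2]-P[3];b=P[2]-P[1]+P[3]-P[0]
print(np.degrees([np.arctan2(-a[0],a[1]),np.arctan2(b[1],b[0])]))
Q=ray(c,[(209,154),(540,147),(519,304)],.012);print("plate",Q.round(4).tolist(),np.degrees(np.arctan2(-(Q[1]-Q[0])[0],(Q[1]-Q[0])[1])))
E
python3 go.py 0.483 0.378 0.22
```

```text
q [-0.682  0.234  0.73   1.878 -0.149  1.101  1.679]
[[0.4843, -0.1129, 0.084], [0.4816, 0.0485, 0.084], [0.6178, 0.0545, 0.084], [0.6206, -0.1119, 0.084]] [ 0.5511 -0.0304  0.084 ]
[0.94183292 1.45892959]
plate [[0.4701, -0.1311, 0.012], [0.4613, 0.1842, 0.012], [0.6269, 0.1905, 0.012]] 1.594598849905229
at [ 0.5101 -0.0175  0.2481] yaw(tool x) 1.5755 tilt y [-0.0091 -0.022 ] shift cm [39.62  1.96  2.5 ]
```

Call:
{"name": "arm_command", "arguments": {
  "series": [
    [4,0,0,0.1,0.6],
    [8,0,0,0.22,0.6],
    [12,0,0,0.34,0.6],
    [16,0,0,0.46,0.6],
    [20,0,0,0.58,0.6],
    [24,0,0,0.7,0.6],
    [28,0,0,0.82,0.6],
    [32,0,0,0.94,0.6],
    [36,0,1,1.06,0.6],
    [39.6,0,2.5,1.18,0.6],
    [39.6,0,2.5,1.3,0.6],
    [39.6,0,2.5,1.42,0.6]
  ]
}}

```text
clock: 21.13
tool_pos: [0.4813, 0.3811, 0.2377]
eef_rot: [-1.592, -0.113, 0.132]
force: [0.2, -0.6, 0.3]
gripper_width: 0.603
```

Call:
{"name": "arm_command", "arguments": {
  "series": [
    [0,0,0,0.12,0.6],
    [0,0,0,0.17,0.6],
    [0,0,0,0.17,0.6],
    [0,0,0,0.17,0.6]
  ]
}}

```text
clock: 21.47
tool_pos: [0.4834, 0.3777, 0.239]
eef_rot: [-1.595, 0.017, -0.003]
force: [-0.5, -0.2, 1.0]
gripper_width: 0.6
```

```bash
python3 go.py 0.483 0.378 0.12; python3 -c "
from h import *
shot('wrist','w9.png');print(bot.sense()['q'].round(2) if hasattr(bot.sense()['q'],'round') else bot.sense()['q'])"
```

```text
at [0.4834 0.3777 0.239 ] yaw(tool x) -0.013 tilt y [-0.0088 -0.0243] shift cm [ 0.06 11.89  0.32]
[-1.37  0.53  0.92  1.64 -0.42  1.22 -0.37]
```

View pics/w9.png

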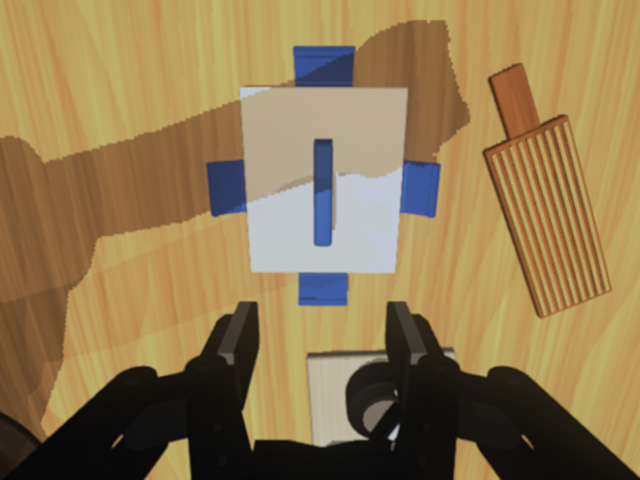

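The lid plate corners are (241,87), (408,88), (395,273) and (251,272), with the handle bar from (323,140) to (323,245). Image up is +y here.

```bash
python3 - <<'E'
from h import *
c,im=load("w9.png")
P=ray(c,[(241,87),(408,88),(395,273),(251,272)],.016); print(P.round(4).tolist(),P.mean(0).round(4))
a=P[0]-P[3]+P[1]-P[2]; b=P[1]-P[0]+P[2]-P[3]
print("lid yaw deg",np.degrees([np.arctan2(-a[0],a[1]),np.arctan2(b[1],b[0])]),np.linalg.norm(a)/2,np.linalg.norm(b)/2)
H=ray(c,[(323,140),(323,245)],.056);print("handle",H.round(4).tolist(),H.mean(0).round(4))
E
python3 go.py 0.4827 0.380 0.026
```

```text
[[0.4119, 0.4718, 0.016], [0.5572, 0.4689, 0.016], [0.5544, 0.292, 0.016], [0.4074, 0.2946, 0.016]] [0.4827 0.3818 0.016 ]
lid yaw deg [-1.17809107 -1.07741503] 0.17704918906267625 0.14621323628290778
handle [[0.483, 0.4297, 0.056], [0.4818, 0.3389, 0.056]] [0.4824 0.3843 0.056 ]
at [0.4836 0.3776 0.2393] yaw(tool x) -0.013 tilt y [-0.0086 -0.0238] shift cm [ 0.08 21.32  0.75]
```

Call:
{"name": "arm_command", "arguments": {
  "series": [
    [0,3,0.2,0,0.6],
    [0.1,7,0.4,0,0.6],
    [0.1,11,0.6,0,0.6],
    [0.1,14,0.8,0,0.6],
    [0.1,15.5,1,0,0.6],
    [0.1,15.5,1,0,0.6],
    [0.1,15.5,1,0,0.6],
    [0.1,15.5,1,0,0.6]
  ]
}}

```text
clock: 22.18
tool_pos: [0.4855, 0.3844, 0.0871]
eef_rot: [-1.591, 0.016, -0.008]
force: [0.2, 0.5, 0.4]
gripper_width: 0.602
```

```bash
python3 go.py 0.4825 0.382 0.026
```

```text
at [0.4855 0.3844 0.0871] yaw(tool x) -0.0155 tilt y [-0.0054 -0.0206] shift cm [-0.27  6.12 -0.12]
```

Call:
{"name": "arm_command", "arguments": {
  "series": [
    [-0.1,2,-0.1,0,0.6],
    [-0.2,4,-0.1,0,0.6],
    [-0.2,6,-0.1,0,0.6],
    [-0.2,6.1,-0.1,0,0.6],
    [-0.2,6.1,-0.1,0,0.6],
    [-0.2,6.1,-0.1,0,0.3],
    [-0.2,6.1,-0.1,0,0.1],
    [-0.2,6.1,-0.1,0,0],
    [-0.2,6.1,-0.1,0,0],
    [-0.2,6.1,-0.1,0,0],
    [-0.2,6.1,-0.1,0,0]
  ],
  "force": 90
}}

```text
clock: 23.1
tool_pos: [0.4826, 0.3825, 0.0261]
eef_rot: [-1.591, 0.017, -0.008]
force: [-1.7, -0.3, 8.4]
gripper_width: 0.173
```

```bash
python3 go.py 0.4825 0.382 0.026
```

```text
at [0.4826 0.3825 0.0261] yaw(tool x) -0.0155 tilt y [-0.006  -0.0202] shift cm [-0.01  0.01 -0.05]
```

Call:
{"name": "arm_command", "arguments": {
  "series": [
    [0,-1,0,0,0],
    [0,-3,0,0,0],
    [0,-6,0,0,0],
    [0,-9,0,0,0],
    [0,-12,0,0,0],
    [0,-14,0,0,0],
    [0,-14,0,0,0],
    [0,-14,0,0,0]
  ]
}}

```text
clock: 23.77
tool_pos: [0.4829, 0.3852, 0.1653]
eef_rot: [-1.591, 0.017, -0.007]
force: [-0.2, 0.6, -3.9]
gripper_width: 0.168
```

```bash
python3 go.py 0.5517 -0.031 0.150; python3 -c "
from h import *
shot('wrist','w10.png');print(bot.sense()['gripper_width'])"
```

```text
at [0.4829 0.3852 0.1653] yaw(tool x) -0.0153 tilt y [-0.0066 -0.0203] shift cm [  7.53   2.33 -41.47]
0.17472166608833942
```

View pics/w10.png

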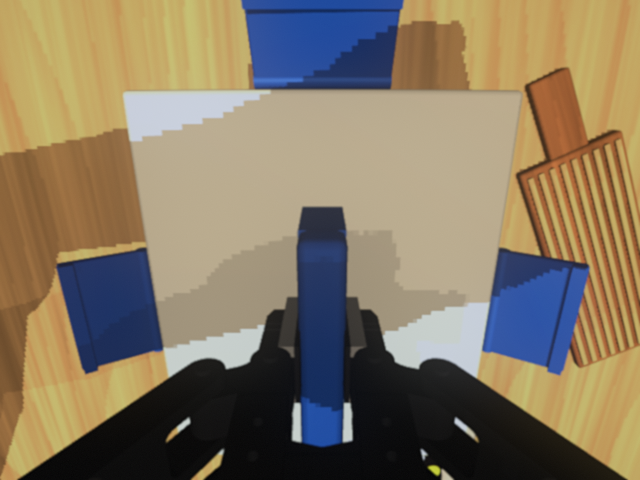

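The lid hangs level on the handle: its +y plate edge runs from (125,92) to (520,92), and the side clips are at (110,310) and (535,310). I'll measure its offset in the grip.

Run:
```python
from h import *
c,im=load("w10.png"); p,M=tool()
P=ray(c,[(124.5,92),(520.5,92),(163,350),(488,350)],p[2]-.0101); print(P.round(4).tolist(),np.linalg.norm(P[1]-P[0]))
e=P[1]-P[0]; th=np.arctan2(e[1],e[0]); print("yaw",th); ctr=(P[0]+P[1])/2+0.089*np.array([np.sin(th),-np.cos(th),0]); print("lid ctr",ctr.round(4),"minus tcp",(ctr-p).round(4))
```

```text
[[0.4106, 0.4744, 0.1537], [0.5569, 0.4719, 0.1537], [0.4076, 0.3612, 0.1537], [0.5591, 0.3594, 0.1537]] 0.14627421827930145
yaw -0.016538032299623136
lid ctr [0.4823 0.3842 0.1537] minus tcp [ 0.0003 -0.0007 -0.0101]
```

Call:
{"name": "arm_command", "arguments": {
  "series": [
    [0.5,0,-2,0,0],
    [1,0,-5,-0.01,0],
    [1.6,0,-8.5,-0.02,0],
    [2.3,0,-12,-0.03,0],
    [3,0.2,-15.7,-0.043,0],
    [3.7,0.4,-19.4,-0.043,0],
    [4.4,0.6,-23.1,-0.043,0],
    [5.1,0.8,-26.8,-0.043,0],
    [5.8,0.8,-30.5,-0.043,0],
    [6.5,0.8,-34.2,-0.043,0],
    [7.2,0.8,-37.9,-0.043,0],
    [7.5,0.8,-41,-0.043,0]
  ]
}}

```text
clock: 24.82
tool_pos: [0.5505, -0.0292, 0.1635]
eef_rot: [-1.594, -0.013, 0.029]
force: [1.1, -0.8, -2.8]
gripper_width: 0.175
```

Call:
{"name": "arm_command", "arguments": {
  "series": [
    [0,0,-0.4,0,0],
    [0,0,-0.4,0,0],
    [0,0,-0.4,0,0],
    [0,0,-0.4,0,0],
    [0,0,-0.4,0,0]
  ]
}}

```text
clock: 25.23
tool_pos: [0.5512, -0.0285, 0.1642]
eef_rot: [-1.592, -0.016, 0.031]
force: [0.7, 0.3, -3.1]
gripper_width: 0.172
```

```bash
python3 go.py 0.5517 -0.0305 0.115; python3 -c "
from h import *
shot('wrist','w11.png');shot('side','s11.png');shot('top','t11.png');s=bot.sense();print(s['gripper_width'],s['force'])
import cv2
a=cv2.imread('pics/w11.png');b=cv2.imread('pics/s11.png')[180:360,210:450]
b=cv2.resize(b,(640,480));cv2.imwrite('pics/c11.png',cv2.resize(np.hstack([a,b]),(800,300),interpolation=cv2.INTER_AREA))"
```

```text
at [ 0.5512 -0.0285  0.1642] yaw(tool x) 0.03 tilt y [-0.0088 -0.0219] shift cm [ 0.09  4.92 -0.1 ]
0.1718740189332344 [-0.47283654  0.34803823 -4.17019137]
```

View pics/c11.png

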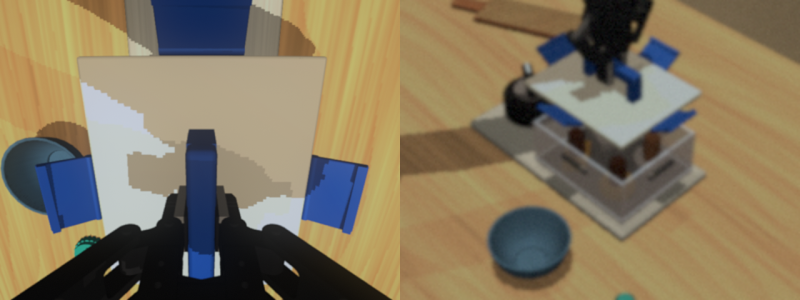

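The lid hangs level over the box, about 55 mm above the rim, with the stamps upright inside. I'm lowering it gently.

Call:
{"name": "arm_command", "arguments": {
  "series": [
    [0.1,1.5,-0.1,0,0],
    [0.1,3,-0.1,0,0],
    [0.1,4,-0.1,0,0],
    [0.1,4.6,-0.1,0,0],
    [0.1,5,-0.1,0,0],
    [0.1,5.3,-0.1,0,0],
    [0.1,5.5,-0.1,0,0],
    [0.1,5.5,-0.1,0,0]
  ]
}}

```text
clock: 26.05
tool_pos: [0.5522, -0.0325, 0.11]
eef_rot: [-1.593, -0.016, 0.028]
force: [-0.9, -0.6, -3.5]
gripper_width: 0.17
```

```bash
python3 go.py 0.5517 -0.0305 0.1021; python3 -c "
from h import *
s=bot.sense();print(s['gripper_width'],s['force'].round(2),s['wrist_torque'].round(3))"
```

```text
at [ 0.5522 -0.0325  0.11  ] yaw(tool x) 0.0275 tilt y [-0.0074 -0.0222] shift cm [-0.04  0.78  0.22]
0.16956425714938136 [-0.9  -0.58 -3.52] [ 0.021 -0.025  0.019]
```

Call:
{"name": "arm_command", "arguments": {
  "series": [
    [0,0,0.2,0,0],
    [0,0,0.2,0,0],
    [0,0.2,0.2,0,0],
    [0,0.4,0.2,0,0],
    [0,0.6,0.2,0,0],
    [0,0.7,0.2,0,0],
    [0,0.7,0.2,0,0]
  ]
}}

```text
clock: 26.63
tool_pos: [0.5518, -0.0307, 0.1026]
eef_rot: [-1.593, -0.015, 0.028]
force: [-0.2, -0.3, -4.1]
gripper_width: 0.172
```

```bash
python3 go.py 0.5517 -0.0305 0.1021; python3 -c "
from h import *
s=bot.sense();print(s['gripper_width'],s['force'].round(2),s['wrist_torque'].round(3))"
```

```text
at [ 0.5518 -0.0307  0.1026] yaw(tool x) 0.0273 tilt y [-0.008  -0.0223] shift cm [-0.01  0.05  0.02]
0.17187368194763467 [-0.19 -0.27 -4.07] [-0.017 -0.018 -0.05 ]
```

Call:
{"name": "arm_command", "arguments": {
  "series": [
    [0,0.1,0,0,0],
    [0,0.2,0,0,0],
    [0,0.2,0,0,0],
    [0,0.2,0,0,0]
  ]
}}

```text
clock: 26.97
tool_pos: [0.552, -0.0308, 0.102]
eef_rot: [-1.592, -0.015, 0.027]
force: [-6.7, 1.1, 10.6]
gripper_width: 0.171
```

```bash
python3 go.py 0.5517 -0.0305 0.1021; python3 -c "
from h import *
s=bot.sense();print(s['gripper_width'],s['force'].round(2),s['wrist_torque'].round(3))"
```

```text
at [ 0.552  -0.0308  0.102 ] yaw(tool x) 0.0271 tilt y [-0.0073 -0.021 ] shift cm [-0.03 -0.01  0.03]
0.1713239109044935 [-6.66  1.1  10.65] [ 0.251  1.027 -0.011]
```

Contact came at exactly the expected height (0.102). I'm releasing and rising for a look.

Call:
{"name": "arm_command", "arguments": {
  "series": [
    [0,0.1,0,0,0.4],
    [0,0.1,0,0,0.5],
    [0,0.1,0,0,0.5],
    [0,-2,0,0,0.5],
    [0,-5,0,0,0.5],
    [0,-9,0,0,0.5],
    [0,-13,0,0,0.5],
    [0,-15,0,0,0.5],
    [0,-15,0,0,0.5],
    [0,-15,0,0,0.5]
  ]
}}

```text
clock: 27.8
tool_pos: [0.5538, -0.0272, 0.2518]
eef_rot: [-1.592, -0.018, 0.026]
force: [-1.2, 0.2, -0.2]
gripper_width: 0.5
```

```bash
python3 go.py 0.5517 -0.0305 0.1021; python3 -c "
from h import *
shot('wrist','w12.png')
c,im=load('w12.png')
hsv=cv2.cvtColor(im,cv2.COLOR_BGR2HSV);m=cv2.morphologyEx(cv2.inRange(hsv,(105,120,40),(125,255,255)),cv2.MORPH_OPEN,np.ones((5,5)))
k,_,st,ce=cv2.connectedComponentsWithStats(m)
print([(ce[i].round(0).tolist(),st[i].tolist()) for i in range(1,k) if st[i,4]>300])
"
```

```text
at [ 0.5538 -0.0272  0.2518] yaw(tool x) 0.0279 tilt y [-0.005  -0.0213] shift cm [-0.14 14.98 -0.  ]
[([320.0, 72.0], [285, 49, 72, 47, 3182]), ([320.0, 228.0], [311, 169, 20, 118, 2236]), ([206.0, 216.0], [183, 185, 47, 65, 2495]), ([435.0, 217.0], [412, 186, 47, 64, 2421]), ([321.0, 331.0], [293, 313, 56, 37, 2015])]
```

View pics/w12.png

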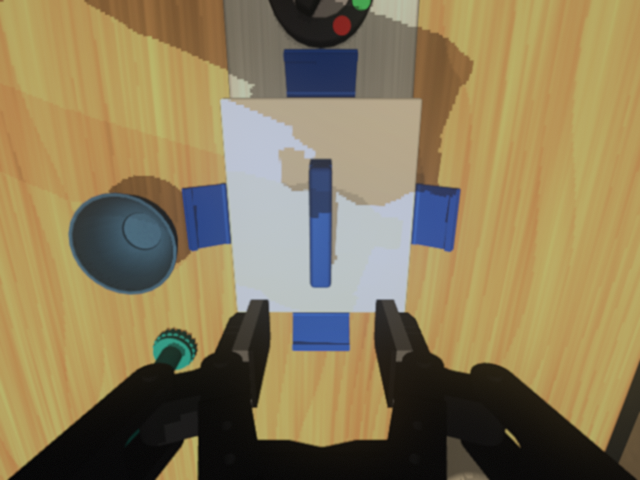

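The lid sits flush and square on the box. All four clips are still open: flaps at (320,72), (206,216), (435,217) and (321,331). I'm starting with the −y clip, pressing with closed fingers.

Call:
{"name": "arm_command", "arguments": {
  "series": [
    [-0.1,0,-3,0,0],
    [-0.1,0,-7,0,0],
    [-0.1,0,-11,0,0],
    [-0.1,2,-11.4,0,0],
    [-0.1,6,-11.4,0,0],
    [-0.1,10,-11.4,0,0],
    [-0.1,12.4,-11.4,0,0],
    [-0.1,12.4,-11.4,0,0],
    [-0.1,12.4,-11.4,0,0],
    [-0.1,12.4,-11.4,0,0]
  ],
  "force": 60
}}

```text
clock: 28.68
tool_pos: [0.5547, -0.1447, 0.1302]
eef_rot: [-1.594, -0.015, 0.027]
force: [1.1, -0.5, 0.9]
gripper_width: -0.0
```

```bash
python3 go.py 0.555 -0.143 0.062
```

```text
at [ 0.5547 -0.1447  0.1302] yaw(tool x) 0.0269 tilt y [-0.0072 -0.023 ] shift cm [0.09 6.81 0.33]
```

Call:
{"name": "arm_command", "arguments": {
  "series": [
    [0.1,1.5,0.1,0,0],
    [0.1,2.5,0.1,0,0],
    [0.1,3.3,0.2,0,0],
    [0.1,4,0.2,0,0],
    [0.1,4.7,0.2,0,0],
    [0.1,5.4,0.3,0,0],
    [0.1,6.1,0.3,0,0],
    [0.1,6.8,0.3,0,0],
    [0.1,6.8,0.3,0,0],
    [0.1,6.8,0.3,0,0]
  ]
}}

```text
clock: 29.52
tool_pos: [0.554, -0.1424, 0.0606]
eef_rot: [-1.592, -0.014, 0.029]
force: [0.6, -0.1, 0.3]
gripper_width: 0.0
```

Call:
{"name": "arm_command", "arguments": {
  "series": [
    [0,0,0.2,0,0],
    [0,0,0.4,0,0],
    [0,0,0.5,0,0],
    [0,0,0.5,0,0]
  ]
}}

```text
clock: 29.85
tool_pos: [0.5546, -0.1372, 0.0613]
eef_rot: [-1.593, -0.016, 0.028]
force: [-0.0, -0.3, -0.4]
gripper_width: -0.001
```

```bash
python3 go.py 0.5548 -0.138 0.062;python3 -c "
from h import *
s=bot.sense();print(s['force'].round(2))"
```

```text
at [ 0.5546 -0.1372  0.0613] yaw(tool x) 0.0278 tilt y [-0.0076 -0.022 ] shift cm [ 0.02 -0.07 -0.08]
[-0.   -0.28 -0.41]
```

Call:
{"name": "arm_command", "arguments": {
  "series": [
    [0,0,0.2,0,0],
    [0,0,0.4,0,0],
    [0,0,0.4,0,0],
    [0,0,0.4,0,0]
  ]
}}

```text
clock: 30.18
tool_pos: [0.5549, -0.1347, 0.0614]
eef_rot: [-1.595, -0.016, 0.026]
force: [1.1, -4.5, -2.2]
gripper_width: -0.001
```

Run:
```python
from h import *
print(bot.sense()['force'],tool()[0])
c,im=shot('side','s13.png')
cv2.imwrite('pics/x.png',im)
hsv=cv2.cvtColor(im,cv2.COLOR_BGR2HSV);m=cv2.inRange(hsv,(105,140,40),(125,255,255))
k,_,st,ce=cv2.connectedComponentsWithStats(m)
print([(ce[i].round(0).tolist(),st[i].tolist()) for i in range(1,k) if st[i,4]>20])
D=np.array([.552,-.031]);ex=np.array([.9996,.027]);ey=np.array([-.027,.9996])
f=lambda x,y,z:np.r_[D+x*ex+y*ey,z]
print('right closed',proj(c,[f(-.025,-.094,.088),f(.025,-.094,.088),f(.025,-.094,.056),f(-.025,-.094,.056)]).round(0).tolist())
print('right open tip',proj(c,[f(-.025,-.12,.104),f(.025,-.12,.104)]).round(0).tolist())
```

```text
[ 1.06079603 -4.46351159 -2.20711603] [ 0.55486952 -0.13466996  0.06141317]
[([304.0, 231.0], [295, 223, 20, 16, 184]), ([338.0, 244.0], [322, 232, 31, 31, 292]), ([307.0, 271.0], [296, 266, 22, 12, 120]), ([363.0, 283.0], [360, 277, 7, 13, 54])]
right closed [[361.0, 281.0], [377.0, 270.0], [376.0, 280.0], [360.0, 292.0]]
right open tip [[370.0, 282.0], [386.0, 270.0]]
```

Call:
{"name": "arm_command", "arguments": {
  "series": [
    [0,0,0.2,0,0],
    [0,0,0.3,0,0],
    [0,0,0.3,0,0]
  ]
}}

```text
clock: 30.48
tool_pos: [0.5549, -0.1345, 0.0618]
eef_rot: [-1.598, -0.015, 0.024]
force: [0.6, -12.5, -3.7]
gripper_width: 0.002
```

Call:
{"name": "arm_command", "arguments": {
  "series": [
    [0,0,-0.5,0,0],
    [0,0,-2,0,0],
    [0,-1,-4,0,0],
    [0,-5,-4,0,0],
    [0,-9,-4,0,0],
    [4,-10,-4,-0.1,0],
    [7.5,-10,-2,-0.22,0],
    [11,-10,1,-0.34,0],
    [12,-10,4,-0.46,0],
    [13,-10,8,-0.58,0],
    [13,-10,12,-0.7,0],
    [13,-10,13,-0.82,0]
  ]
}}

```text
clock: 31.48
tool_pos: [0.6817, 0.0158, 0.1559]
eef_rot: [-1.475, -0.662, 0.687]
force: [0.7, 1.1, -0.9]
gripper_width: 0.0
```

```bash
python3 go.py 0.652 -0.028 0.062; python3 -c "
from h import *
print(bot.sense()['q'].round(2))"
```

```text
at [0.6817 0.0158 0.1559] yaw(tool x) 0.8628 tilt y [-0.0092 -0.0168] shift cm [-5.08  9.49 -0.55]
[-0.49  0.64  0.61  1.55 -0.38  1.09  1.07]
```

Call:
{"name": "arm_command", "arguments": {
  "series": [
    [-0.5,0,0,-0.12,0],
    [-1.5,0,0,-0.24,0],
    [-2.5,0,0,-0.36,0],
    [-3.5,0,0,-0.48,0],
    [-4.5,0,0,-0.6,0],
    [-5,0,0,-0.7,0],
    [-5,0,0,-0.7,0],
    [-5,0,0,-0.7,0],
    [-5,0,0,-0.7,0]
  ]
}}

```text
clock: 32.23
tool_pos: [0.6487, -0.0315, 0.1582]
eef_rot: [-1.232, -1.174, 1.209]
force: [1.2, -0.5, 0.1]
gripper_width: -0.0
```

```bash
python3 go.py 0.649 -0.0284 0.062
```

```text
at [ 0.6487 -0.0315  0.1582] yaw(tool x) 1.5449 tilt y [-0.0075 -0.0214] shift cm [ 0.51  9.61 -0.09]
```

Call:
{"name": "arm_command", "arguments": {
  "series": [
    [0.4,3,-0.1,-0.05,0],
    [0.4,4.5,-0.1,-0.05,0],
    [0.4,5.5,-0.1,-0.05,0],
    [0.4,6.2,-0.1,-0.05,0],
    [0.4,6.9,-0.1,-0.05,0],
    [0.4,7.6,-0.1,-0.05,0],
    [0.4,8.3,-0.1,-0.05,0],
    [0.4,9,-0.1,-0.05,0],
    [0.4,9.6,-0.1,-0.05,0],
    [0.4,9.6,-0.1,-0.05,0],
    [0.4,9.6,-0.1,-0.05,0]
  ]
}}

```text
clock: 33.15
tool_pos: [0.6482, -0.0308, 0.0615]
eef_rot: [-1.206, -1.211, 1.249]
force: [-0.3, 0.4, 0.2]
gripper_width: 0.002
```

Call:
{"name": "arm_command", "arguments": {
  "series": [
    [0,0,0.2,0,0],
    [0,0,0.4,0,0],
    [0,0,0.6,0,0],
    [0,0,0.8,0,0],
    [0,0,0.8,0,0],
    [0,0,0.8,0,0]
  ]
}}

```text
clock: 33.65
tool_pos: [0.6404, -0.0307, 0.0624]
eef_rot: [-1.206, -1.212, 1.249]
force: [-1.4, 0.1, -0.3]
gripper_width: -0.004
```

```bash
python3 go.py 0.6405 -0.0284 0.062
```

```text
at [ 0.6404 -0.0307  0.0624] yaw(tool x) 1.5976 tilt y [-0.008 -0.022] shift cm [ 0.23  0.03 -0.01]
```

Call:
{"name": "arm_command", "arguments": {
  "series": [
    [0,0,0.1,0,0],
    [0,0,0.2,0,0],
    [0,0,0.3,0,0],
    [0,0,0.4,0,0],
    [0,0,0.4,0,0]
  ]
}}

```text
clock: 34.07
tool_pos: [0.6398, -0.0307, 0.0632]
eef_rot: [-1.212, -1.217, 1.246]
force: [8.9, -0.3, -3.5]
gripper_width: -0.001
```

Call:
{"name": "arm_command", "arguments": {
  "series": [
    [0,0,-0.5,0,0],
    [0,0,-2,0,0],
    [0,-2,-3,0,0],
    [0,-6,-3,0,0],
    [0,-10,-3,0,0],
    [0,-12,-1,0,0],
    [0,-12,3,0,0],
    [0,-12,7,0,0],
    [0,-12,11,0,0],
    [0,-12,15,0,0],
    [0,-12,18.2,0,0],
    [0,-12,18.2,0,0]
  ]
}}

```text
clock: 35.07
tool_pos: [0.4486, -0.0336, 0.1829]
eef_rot: [-1.201, -1.208, 1.25]
force: [-0.6, 0.5, -0.5]
gripper_width: 0.001
```

Call:
{"name": "arm_command", "arguments": {
  "series": [
    [0,0,0,0,0],
    [0,0,0,0,0]
  ]
}}

```text
clock: 35.23
tool_pos: [0.4562, -0.0328, 0.1841]
eef_rot: [-1.207, -1.214, 1.248]
force: [-0.1, 0.1, 0.3]
gripper_width: 0.004
```

```bash
python3 go.py 0.455 -0.0336 0.062
```

```text
at [ 0.4562 -0.0328  0.1841] yaw(tool x) 1.5979 tilt y [-0.0067 -0.0217] shift cm [ 0.18 12.21  0.03]
```

Call:
{"name": "arm_command", "arguments": {
  "series": [
    [0.2,3,0,0,0],
    [0.2,6,0,0,0],
    [0.2,7.5,0,0,0],
    [0.2,8.5,0,0,0],
    [0.2,9.3,0,0,0],
    [0.2,10.1,0,0,0],
    [0.2,10.9,0,0,0],
    [0.2,11.6,0,0,0],
    [0.2,12.2,0,0,0],
    [0.2,12.2,0,0,0],
    [0.2,12.2,0,0,0]
  ]
}}

```text
clock: 36.15
tool_pos: [0.4552, -0.0338, 0.0617]
eef_rot: [-1.207, -1.213, 1.249]
force: [0.1, 0.9, -0.5]
gripper_width: 0.001
```

Call:
{"name": "arm_command", "arguments": {
  "series": [
    [0,0,-0.2,0,0],
    [0,0,-0.4,0,0],
    [0,0,-0.6,0,0],
    [0,0,-0.8,0,0],
    [0,0,-0.8,0,0],
    [0,0,-0.8,0,0]
  ]
}}

```text
clock: 36.65
tool_pos: [0.4631, -0.0335, 0.0617]
eef_rot: [-1.207, -1.213, 1.249]
force: [-1.8, 0.3, 0.0]
gripper_width: -0.001
```

Call:
{"name": "arm_command", "arguments": {
  "series": [
    [0,0,-0.1,0,0],
    [0,0,-0.2,0,0],
    [0,0,-0.3,0,0],
    [0,0,-0.4,0,0],
    [0,0,-0.4,0,0]
  ]
}}

```text
clock: 37.07
tool_pos: [0.4645, -0.0334, 0.0613]
eef_rot: [-1.203, -1.209, 1.25]
force: [-9.1, 0.0, 6.8]
gripper_width: -0.001
```

Call:
{"name": "arm_command", "arguments": {
  "series": [
    [0,0,0.5,0,0],
    [0,0,2,0,0],
    [0,-2,3,0,0],
    [0,-6,3,0,0],
    [0,-10,3,0.1,0],
    [1,-13,3,0.22,0],
    [4,-14,2,0.34,0],
    [7,-14,0,0.46,0],
    [9,-14,-3,0.58,0],
    [11,-14,-6,0.7,0],
    [11.4,-14,-8,0.82,0],
    [11.4,-14,-8,0.94,0]
  ]
}}

```text
clock: 38.07
tool_pos: [0.5491, 0.0889, 0.1984]
eef_rot: [-1.53, -0.507, 0.522]
force: [-0.0, 0.3, 1.2]
gripper_width: 0.003
```

Call:
{"name": "arm_command", "arguments": {
  "series": [
    [0,0,0,0.12,0],
    [0,0,0,0.24,0],
    [0,0,0,0.36,0],
    [0,0,0,0.48,0],
    [0,0,0,0.6,0],
    [0,0,0,0.63,0],
    [0,0,0,0.63,0],
    [0,0,0,0.63,0]
  ]
}}

```text
clock: 38.73
tool_pos: [0.5453, 0.0861, 0.1985]
eef_rot: [-1.593, -0.018, 0.028]
force: [-0.1, -0.4, 0.5]
gripper_width: -0.003
```

```bash
python3 go.py 0.549 0.082 0.062
```

```text
at [0.5453 0.0861 0.1985] yaw(tool x) 0.0294 tilt y [-0.0062 -0.0221] shift cm [ 0.45 13.66 -0.12]
```

Call:
{"name": "arm_command", "arguments": {
  "series": [
    [0.2,3,-0.1,0,0],
    [0.4,6.5,-0.1,0,0],
    [0.4,8.8,-0.1,0,0],
    [0.4,9.8,-0.1,0,0],
    [0.4,10.6,-0.1,0,0],
    [0.4,11.4,-0.1,0,0],
    [0.4,12.2,-0.1,0,0],
    [0.4,13,-0.1,0,0],
    [0.4,13.6,-0.1,0,0],
    [0.4,13.6,-0.1,0,0],
    [0.4,13.6,-0.1,0,0]
  ]
}}

```text
clock: 39.65
tool_pos: [0.5476, 0.082, 0.0622]
eef_rot: [-1.593, -0.015, 0.028]
force: [-0.4, 1.3, 0.1]
gripper_width: 0.001
```

Call:
{"name": "arm_command", "arguments": {
  "series": [
    [0,0,-0.2,0,0],
    [0,0,-0.4,0,0],
    [0,0,-0.6,0,0],
    [0,0,-0.8,0,0],
    [0,0,-0.8,0,0],
    [0,0,-0.8,0,0]
  ]
}}

```text
clock: 40.15
tool_pos: [0.5481, 0.0733, 0.0628]
eef_rot: [-1.593, -0.015, 0.027]
force: [0.3, 0.5, -0.0]
gripper_width: -0.0
```

Call:
{"name": "arm_command", "arguments": {
  "series": [
    [0,0,-0.1,0,0],
    [0,0,-0.2,0,0],
    [0,0,-0.3,0,0],
    [0,0,-0.4,0,0],
    [0,0,-0.4,0,0]
  ]
}}

```text
clock: 40.57
tool_pos: [0.5482, 0.0707, 0.0628]
eef_rot: [-1.592, -0.016, 0.028]
force: [-0.2, 4.2, 0.6]
gripper_width: -0.004
```

Call:
{"name": "arm_command", "arguments": {
  "series": [
    [0,0,-0.2,0,0],
    [0,0,-0.3,0,0],
    [0,0,-0.3,0,0],
    [0,0,0.3,0,0],
    [0,0,1,0,0],
    [0,-1,1.3,0,0],
    [0,-5,1.3,0,0],
    [0,-9,1.3,0,0],
    [0,-13,1.3,0,0.5],
    [0,-16,4,0,0.5],
    [0,-16,6.7,0,0.5],
    [0,-16,6.7,0,0.5]
  ]
}}

```text
clock: 41.57
tool_pos: [0.5481, 0.1463, 0.2234]
eef_rot: [-1.589, -0.023, 0.03]
force: [-0.7, 1.2, -1.2]
gripper_width: 0.497
```

Call:
{"name": "arm_command", "arguments": {
  "series": [
    [0,0,0,0,0.5],
    [0,0,0,0,0.5]
  ]
}}

```text
clock: 41.73
tool_pos: [0.5472, 0.1395, 0.2212]
eef_rot: [-1.594, -0.015, 0.028]
force: [-0.6, -0.1, -1.1]
gripper_width: 0.5
```

Run:
```python
from h import *
p,M=tool(); print(p.round(4),bot.sense()['q'].round(2))
c,im=shot('wrist','w14.png'); s,ims=shot('side','s14.png'); t,imt=shot('top','t14.png')
D=np.array([.552,-.031]);th=.027;ex=np.array([np.cos(th),np.sin(th)]);ey=np.array([-np.sin(th),np.cos(th)])
f=lambda x,y,z:np.r_[D+x*ex+y*ey,z]
print("pod centre pred",f(0,.172,.048).round(4), "wrist px",proj(c,[f(0,.172,.082)]).round(0))
cv2.imwrite('pics/c14.png',np.hstack([cv2.resize(ims[190:310,240:400],(400,300)),cv2.resize(im[100:400,120:520],(400,300))]))
```

```text
[0.5472 0.1395 0.2212] [-0.91  0.39  0.74  1.78 -0.27  1.09 -0.05]
pod centre pred [0.5474 0.1409 0.048 ] wrist px [[324. 216.]]
```

View pics/c14.png

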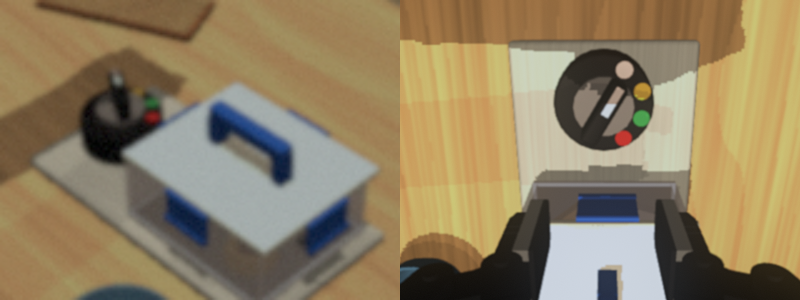

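The side crop shows the near and right clips hanging vertical and the lid flush. The wrist crop shows the selector bar still at white and the +y clip folded. I'll check the clips numerically and aim at the selector.

```bash
python3 - <<'E'
from h import *
D=np.array([.552,-.031]);th=.027;ex=np.array([np.cos(th),np.sin(th)]);ey=np.array([-np.sin(th),np.cos(th)])
f=lambda x,y,z:np.r_[D+x*ex+y*ey,z]
for fn in('w14.png','s14.png'):
    c,im=load(fn); hsv=cv2.cvtColor(im,cv2.COLOR_BGR2HSV);m=cv2.inRange(hsv,(105,120,30),(128,255,255))
    k,_,st,ce=cv2.connectedComponentsWithStats(m)
    print(fn,[st[i].tolist() for i in range(1,k) if st[i,4]>20])
    for v in (0,1.6,1.85,2.05):
        a=np.pi/6-v; r=.032
        for n,g in dict(left=lambda s,o,z:f(s,.092+o,z),right=lambda s,o,z:f(s,-.092-o,z),near=lambda s,o,z:f(-.077-o,s,z),far=lambda s,o,z:f(.077+o,s,z)).items():
            if (fn[0]=='w')==(n=='left' ) and n!='far': q=proj(c,[g(s,o*np.cos(a),.088+o*np.sin(a)) for s in(-.025,.025) for o in(0,r)]); print(v,n,q.min(0).round(0),q.max(0).round(0))
c,im=load('w14.png')
P=ray(c,[(120+603-400,100+112),(120+624-400,100+89)],.082); print("line",P.round(4).tolist())
P=ray(c,[(120+585-400,100+140),(120+624-400,100+88)],.082); print("bar",P.round(4).tolist(),P.mean(0).round(4),np.arctan2(*(P[1]-P[0])[[1,0]]))
E
python3 go.py 0.5468 0.1400 0.060
```

```text
w14.png [[299, 295, 56, 5, 225], [296, 315, 63, 7, 430], [318, 393, 19, 55, 893]]
0 left [290. 293.] [358. 314.]
1.6 left [293. 281.] [356. 314.]
1.85 left [293. 287.] [356. 314.]
2.05 left [293. 293.] [356. 314.]
s14.png [[325, 231, 31, 32, 325], [306, 266, 17, 22, 185], [363, 270, 16, 22, 186]]
0 right [360. 269.] [386. 282.]
0 near [294. 266.] [320. 278.]
1.6 right [360. 269.] [380. 294.]
1.6 near [300. 266.] [320. 290.]
1.85 right [360. 269.] [378. 293.]
1.85 near [302. 266.] [320. 289.]
2.05 right [360. 269.] [376. 292.]
2.05 near [304. 266.] [320. 288.]
line [[0.5462, 0.144, 0.082], [0.561, 0.1619, 0.082]]
bar [[0.5331, 0.1215, 0.082], [0.561, 0.1626, 0.082]] [0.547 0.142 0.082] 0.9749485906903242
at [0.5473 0.1388 0.2209] yaw(tool x) 0.0254 tilt y [-0.0082 -0.0231] shift cm [ 0.09 16.09  0.49]
```

Call:
{"name": "arm_command", "arguments": {
  "series": [
    [0.1,2,0.1,0.12,0.45],
    [0.1,4,0.2,0.24,0.45],
    [0.1,6,0.3,0.36,0.45],
    [0.1,8,0.3,0.47,0.45],
    [0.1,10,0.4,0.47,0.45],
    [0.1,11,0.4,0.47,0.45],
    [0.1,11,0.4,0.47,0.45],
    [0.1,11,0.4,0.47,0.45]
  ]
}}

```text
clock: 42.55
tool_pos: [0.5476, 0.1411, 0.1112]
eef_rot: [-1.567, 0.351, -0.346]
force: [0.8, 0.2, -0.0]
gripper_width: 0.451
```

```bash
python3 go.py 0.5468 0.1402 0.060
```

```text
at [0.5476 0.1411 0.1112] yaw(tool x) -0.4429 tilt y [-0.0081 -0.023 ] shift cm [-0.05  5.12  0.01]
```

Call:
{"name": "arm_command", "arguments": {
  "series": [
    [0,1.5,0,0,0.45],
    [0,3,0,0,0.45],
    [0,4.3,0,0,0.45],
    [0,5.1,0,0,0.45],
    [0,5.1,0,0,0.45],
    [0,5.1,0,0,0.2],
    [0,5.1,0,0,0.05],
    [0,5.1,0,0,0],
    [0,5.1,0,0,0],
    [0,5.1,0,0,0]
  ],
  "force": 50
}}

```text
clock: 43.38
tool_pos: [0.5475, 0.1409, 0.061]
eef_rot: [-1.565, 0.35, -0.347]
force: [-2.4, -0.2, 7.5]
gripper_width: 0.152
```

```bash
python3 go.py 0.5468 0.1402 0.060; python3 -c "
from h import *
s=bot.sense();print(s['force'].round(1),s['wrist_torque'].round(3),s['gripper_width'])"
```

```text
at [0.5475 0.1409 0.061 ] yaw(tool x) -0.4427 tilt y [-0.0068 -0.0214] shift cm [-0.03  0.1  -0.09]
[-2.4 -0.2  7.5] [-0.063  0.563 -0.255] 0.1522859564083163
```

Call:
{"name": "arm_command", "arguments": {
  "series": [
    [0,0,0,0.11,0],
    [0,0,0,0.23,0],
    [0,0,0,0.35,0],
    [0,0,0,0.47,0],
    [0,0,0,0.59,0],
    [0,0,0,0.71,0],
    [0,0,0,0.83,0],
    [0,0,0,0.95,0],
    [0,0,0,1.07,0],
    [0,0,0,1.19,0],
    [0,0,0,1.31,0],
    [0,0,0,1.39,0]
  ]
}}

```text
clock: 44.38
tool_pos: [0.549, 0.1402, 0.0615]
eef_rot: [-1.099, 1.382, -1.415]
force: [1.5, -7.6, 7.4]
gripper_width: 0.152
```

Call:
{"name": "arm_command", "arguments": {
  "series": [
    [0,0,0,0,0],
    [0,0,0,0,0],
    [0,0,0,0,0]
  ]
}}

```text
clock: 44.63
tool_pos: [0.549, 0.1398, 0.0613]
eef_rot: [-1.095, 1.385, -1.416]
force: [2.4, -4.7, 2.7]
gripper_width: 0.153
```

```bash
python3 go.py 0.5468 0.1402 0.060; python3 -c "
from h import *
s=bot.sense();print(s['force'].round(1),s['wrist_torque'].round(3),s['gripper_width'])"
```

```text
at [0.549  0.1398 0.0613] yaw(tool x) -1.8286 tilt y [-0.0038 -0.025 ] shift cm [ 0.01  0.13 -0.22]
[ 2.4 -4.7  2.7] [-0.771 -0.512  1.247] 0.15291853350604523
```

Call:
{"name": "arm_command", "arguments": {
  "series": [
    [0,0,0,0,0.3],
    [0,0,0,0,0.45],
    [0,0,0,0,0.45],
    [0,-1,0,0,0.45],
    [0,-4,0,0,0.45],
    [0,-8,0,0,0.45],
    [0,-12,0,0,0.45],
    [0,-16,0,0,0.45],
    [0,-18,0,0,0.45],
    [0,-18,0,0,0.45],
    [0,-18,0,0,0.45]
  ]
}}

```text
clock: 45.55
tool_pos: [0.5488, 0.1451, 0.2413]
eef_rot: [-1.092, 1.392, -1.414]
force: [-0.1, -0.1, -1.0]
gripper_width: 0.454
```

Run:
```python
from h import *
p,M=tool();print(p.round(3))
D=np.array([.552,-.031]);th=.027;ex=np.array([np.cos(th),np.sin(th)]);ey=np.array([-np.sin(th),np.cos(th)])
f=lambda x,y,z:np.r_[D+x*ex+y*ey,z]
c,im=shot('wrist','w15.png'); s,ims=shot('side','s15.png'); t,imt=shot('top','t15.png')
# rectify pod top (z=.082) into a world-aligned patch, 0.5 mm/px (x right,y up)
n=200; g=np.mgrid[0:n,0:n]; ctr=f(0,.172,0)
X=np.c_[(ctr[0]+(g[1]-100)*5e-4).ravel(),(ctr[1]-(g[0]-100)*5e-4).ravel(),np.full(n*n,.082)]
uv=proj(c,X).reshape(n,n,2).astype(np.float32); R_=cv2.remap(im,uv[...,0],uv[...,1],1)
hsv=cv2.cvtColor(R_,cv2.COLOR_BGR2HSV); rr=np.hypot(g[0]-100,g[1]-100)
w=(hsv[...,1]<70)&(hsv[...,2]>150)&(rr<58)
k,_,st,ce=cv2.connectedComponentsWithStats(w.astype(np.uint8))
for i in range(1,k):
    if st[i,4]>15: print("white",st[i].tolist(),"angle",np.arctan2(100-ce[i][1],ce[i][0]-100).round(3))
dk=((hsv[...,2]<60)&(rr<50)).astype(np.uint8)
for nme,lo,hi in(("green",(45,90,40),(80,255,255)),("yellow",(20,140,90),(34,255,255)),("red",(0,150,90),(8,255,255))):
    m=cv2.inRange(cv2.cvtColor(im,cv2.COLOR_BGR2HSV),lo,hi)
    k,_,st,ce=cv2.connectedComponentsWithStats(m)
    for i in range(1,k):
        if 40<st[i,4]<1500:
            P=ray(c,ce[i],.048)[0]; d=P[:2]-ctr[:2]
            if np.hypot(*d)<.06: print(nme,ce[i].round(0),np.hypot(*d).round(4),"ang",np.arctan2(d[1],d[0]).round(3))
for fn,I in(('w15',im),('s15',ims)):
    m=cv2.inRange(cv2.cvtColor(I,cv2.COLOR_BGR2HSV),(105,120,30),(128,255,255)); k,_,st,ce=cv2.connectedComponentsWithStats(m)
    print(fn,[st[i].tolist() for i in range(1,k) if st[i,4]>20])
```

```text
[0.549 0.145 0.241]
white [131, 51, 11, 10, 44] angle 0.886
white [99, 96, 47, 15, 437] angle -0.162
green [325. 166.] 0.0327 ang -0.331
yellow [300. 175.] 0.0325 ang 0.393
red [350. 177.] 0.0331 ang -1.054
w15 [[482, 27, 87, 28, 718], [514, 127, 126, 57, 2876], [407, 150, 15, 57, 124], [418, 151, 19, 64, 437], [527, 231, 60, 20, 222]]
s15 [[325, 231, 31, 32, 325], [306, 266, 17, 22, 183], [363, 270, 16, 21, 181]]
```

Run:
```python
from h import *
D=np.array([.552,-.031]);th=.027;ex=np.array([np.cos(th),np.sin(th)]);ey=np.array([-np.sin(th),np.cos(th)])
f=lambda x,y,z:np.r_[D+x*ex+y*ey,z]
c,im=load('w15.png')
for v in(0,1.85,2.05):
    a=np.pi/6-v
    for n,g in dict(left=lambda s,o,z:f(s,.092+o,z),near=lambda s,o,z:f(-.077-o,s,z),far=lambda s,o,z:f(.077+o,s,z)).items():
        q=proj(c,[g(s,o*np.cos(a),.088+o*np.sin(a)) for s in(-.025,.025) for o in(0,.032)]); print(v,n,np.r_[q.min(0),q.max(0)].round(0))
t,imt=load('t15.png')
m=cv2.inRange(cv2.cvtColor(imt,cv2.COLOR_BGR2HSV),(105,120,30),(128,255,255)); k,_,st,ce=cv2.connectedComponentsWithStats(m)
print("top blue",[st[i].tolist() for i in range(1,k) if st[i,4]>8])
q=proj(t,[f(.077+.028*s,y,.088+.016*s) for s in(0,1) for y in(-.025,.025)]);print("far open px in top",q.min(0).round(0),q.max(0).round(0))
# PCA of pointer line
n=200;g=np.mgrid[0:n,0:n];ctr=f(0,.172,0)
X=np.c_[(ctr[0]+(g[1]-100)*5e-4).ravel(),(ctr[1]-(g[0]-100)*5e-4).ravel(),np.full(n*n,.082)]
uv=proj(c,X).reshape(n,n,2).astype(np.float32);R_=cv2.remap(im,uv[...,0],uv[...,1],1);h=cv2.cvtColor(R_,cv2.COLOR_BGR2HSV)
w=((h[...,1]<70)&(h[...,2]>150)); w[:, :99]=0; w[:90]=0; w[115:]=0
(_,_),(a,b),an=cv2.minAreaRect(np.argwhere(w)[:,::-1].astype(np.float32)); print("pointer rect",a,b,an)
```

```text
0 left [385. 155. 430. 233.]
0 near [522. 235. 596. 290.]
0 far [493. -14. 573.  56.]
1.85 left [398. 153. 430. 217.]
1.85 near [505. 232. 581. 252.]
1.85 far [474.  31. 563.  56.]
2.05 left [405. 151. 430. 217.]
2.05 near [504. 226. 581. 252.]
2.05 far [475.  36. 563.  59.]
top blue [[306, 216, 3, 20, 40], [328, 219, 38, 8, 211], [338, 255, 19, 3, 38]]
far open px in top [332. 180.] [353. 194.]
pointer rect 46.364044189453125 11.334146499633789 5.5275397300720215
```

Clips read down and the lid seated. The pointer angle needs a better measure, so I'm running the same method on the picture taken before the turn as a reference.

Run:
```python
from h import *
D=np.array([.552,-.031]);th=.027;ey=np.array([-np.sin(th),np.cos(th)]);ctr=D+.172*ey
n=50;g=np.mgrid[0:n,0:n]
for fn in('w14.png','w15.png'):
    c,im=load(fn)
    X=np.c_[(ctr[0]+(g[1]-25)*15e-4).ravel(),(ctr[1]-(g[0]-25)*15e-4).ravel(),np.full(n*n,.082)]
    uv=proj(c,X).reshape(n,n,2).astype(np.float32);R_=cv2.remap(im,uv[...,0],uv[...,1],1);h=cv2.cvtColor(R_,cv2.COLOR_BGR2HSV)
    H,S,V=h[...,0],h[...,1],h[...,2]
    print(fn)
    for r in range(3,47):
        print(''.join('W' if V[r,q]>150 and S[r,q]<70 else '#' if V[r,q]<60 else 'o' if V[r,q]<130 and S[r,q]<90 else 'G' if 45<H[r,q]<85 and S[r,q]>90 else 'Y' if 20<=H[r,q]<34 and S[r,q]>140 else 'R' if H[r,q]<8 and S[r,q]>150 else '.' for q in range(3,47)))
```

```text
w14.png
WWo########################WWWWWWWWo#####o..
W.#########################oWWWWWW.######oo.
Wo####################oo####oWWWW.o#######o.
.#oo#############oooooooo####oooo##########o
o#ooo#########ooooooooooo###############.##o
ooooooo######ooooooooooo#############.YYYYYo
#oooooo#####oo.oooooooo#############.YYYYYYY
oooooo#####ooo.oooooooo####ooo######.YYYYYYY
ooooo####oooo.oooooooo#####.WWoo#o##YYYYYYYY
ooo#o###oooo...ooooooo####oWWWWo#o##YYYYYYYY
oooo####o.........ooo#####.WWWWo#oo#.YYYYYYY
oooo###oo.........ooo####oWWWWo##oooYYYYYYYY
oo#o###o...........oo####.WWW.o#o..ooYYYYYY.
oooo##oo...........o####oWWWWo#o....o#.YYY.#
oooo##oo..........oo###o.WWW.##o....o#######
ooo###oo..........o####oWWWWo#o.....o#######
o#oo##o..........o####oWWWWW##o.....o#######
oo####o..........o####WWWWWo#o......oo######
ooo###o.........o####oWWWWW##o......o##oGGo#
oo####o.........o###oWWWWWo#o.......ooGGGGGG
o#####oo.......o####oWWWW.#oo.......oGGGGGGG
o#####oo.......o####oWWWWo#o........oGGGGGGG
o######o......o#####ooWW.#oo........GGGGGGGG
o######o.....oo#######ooo#o........oGGGGGGGG
#######oo...
[... 2175 characters left out ...]
.....oooooooo##########GG
WWW.o#######o.................oooooooooo##GG
WWWWo#######oo................oooooooooo##GG
WWWWo########o................ooooooooo###GG
WWWW.o#######oo................ooooooo#####G
WWWWWo########oo...............ooooooo######
WWWWWoo########oo................oooo#######
WWWWWWo#########ooo...............oo#o######
WWWWWWo##########oooo...........ooo.RRR.o##o
WWWWWWWo###########ooooo....ooooo#.RRRRRR.#o
WWWWWWWWo############oooooooooo##.RRRRRRRRo#
WWWWWWWW.o#######################.RRRRRRRRo#
WWWWWWWWW.o######################RRRRRRRRR.#
WWWWWWWWWWoo#####################RRRRRRRRR.#
WWWWWWWWWWW.o####################.RRRRRRRR##
WWWWWWWWWWWWWoo##################oRRRRRRR.#o
```

```bash
cat > sel.py <<'E'
from h import *
D=np.array([.552,-.031]);th=.027;ey=np.array([-np.sin(th),np.cos(th)]);ctr=D+.172*ey
def sel(fn):
    c,im=load(fn); n=600; g=np.mgrid[0:n,0:n]; out={}
    def patch(z):
        X=np.c_[(ctr[0]+(g[1]-300)*2e-4).ravel(),(ctr[1]-(g[0]-300)*2e-4).ravel(),np.full(n*n,z)]
        uv=proj(c,X).reshape(n,n,2).astype(np.float32); return cv2.cvtColor(cv2.remap(im,uv[...,0],uv[...,1],2),cv2.COLOR_BGR2HSV)
    h=patch(.048); pts={}
    for nme,lo,hi in(("green",(45,90,40),(85,255,255)),("yellow",(15,120,60),(34,255,255)),("red",(0,150,60),(8,255,255)),("white",(0,0,120),(180,90,255))):
        k,_,st,ce=cv2.connectedComponentsWithStats(cv2.inRange(h,lo,hi))
        for i in range(1,k):
            d=(ce[i]-300)*[2e-4,-2e-4]
            if 500<st[i,4]<4000 and .026<np.hypot(*d)<.04 and max(st[i,2:4])<1.6*min(st[i,2:4]): pts[nme]=d
    print(fn,"dots",{k:(round(float(np.hypot(*v)),4),round(float(np.arctan2(v[1],v[0])),3)) for k,v in pts.items()})
    # circle centre from dots
    if len(pts)>=3:
        P=np.array(list(pts.values())); A=np.c_[2*P,np.ones(len(P))]; s=np.linalg.lstsq(A,(P**2).sum(1),rcond=None)[0]; print(" dot circle centre offset mm",(s[:2]*1e3).round(1),{k:round(float(np.arctan2(*(v-s[:2])[::-1])),3) for k,v in pts.items()})
    h=patch(.082); k,lab,st,ce=cv2.connectedComponentsWithStats(cv2.inRange(h,(0,0,125),(180,90,255)))
    for i in range(1,k):
        q=np.argwhere(lab==i)[:,::-1]; d=(ce[i]-300)*2e-4
        if 800<len(q)<15000 and np.hypot(*d)<.024:
            vx,vy,_,_=cv2.fitLine(q.astype(np.float32),cv2.DIST_L2,0,.01,.01).ravel(); r=cv2.minAreaRect(q.astype(np.float32)); print(" pointer? n",len(q),"ctr mm",(d*[1e3,-1e3]).round(1),"angle",round(float(np.arctan2(-vy,vx)),3),"rect mm",np.round(np.array(r[1])*.2,1))
E
python3 -c "
from sel import *
sel('w8.png');sel('w14.png');sel('w15.png')"
```

```text
w8.png dots {}
 pointer? n 4134 ctr mm [ 6.2 12.1] angle 1.064 rect mm [ 7.6 25.3]
 pointer? n 11211 ctr mm [-21.5  -6. ] angle 1.071 rect mm [14.8 41.3]
 pointer? n 7504 ctr mm [  4.  -17.7] angle 1.105 rect mm [12.5 33.5]
w14.png dots {}
 pointer? n 8323 ctr mm [-15.   9.] angle 1.261 rect mm [15.3 31. ]
 pointer? n 3824 ctr mm [ 5.1 10.4] angle 1.075 rect mm [ 6.8 24.7]
 pointer? n 7383 ctr mm [12.3 -0.6] angle 1.063 rect mm [11.2 35. ]
w15.png dots {'white': (0.0328, 1.116)}
 pointer? n 5957 ctr mm [ 3.5 14.3] angle 0.041 rect mm [26.3 12.7]
 pointer? n 3548 ctr mm [11.  -1.8] angle -0.135 rect mm [24.3  6.6]
 pointer? n 8835 ctr mm [  1.  -14.8] angle -0.307 rect mm [35.9 14.4]
```

Pointer reads −0.135 against an expected −0.3 or so, which is near the band's edge. I'm turning back to the viewing pose used for w14 for an unbiased comparison.

Call:
{"name": "arm_command", "arguments": {
  "series": [
    [0,0,0,-0.12,0.45],
    [0,0,0,-0.24,0.45],
    [0,0,0,-0.36,0.45],
    [0,0,0,-0.48,0.45],
    [0,0,0,-0.6,0.45],
    [0,0,0,-0.72,0.45],
    [0,0,0,-0.84,0.45],
    [0,0,0,-0.96,0.45],
    [0,0,0,-1.08,0.45],
    [0,0,0,-1.2,0.45],
    [0,0,0,-1.32,0.45],
    [0,0,0,-1.44,0.45]
  ]
}}

```text
clock: 46.7
tool_pos: [0.5477, 0.1446, 0.2388]
eef_rot: [-1.574, 0.308, -0.3]
force: [0.2, 0.1, 0.0]
gripper_width: 0.447
```

Call:
{"name": "arm_command", "arguments": {
  "series": [
    [0,0,0,-0.12,0.45],
    [0,0,0,-0.24,0.45],
    [0,0,0,-0.36,0.45],
    [0,0,0,-0.41,0.45],
    [0,0,0,-0.41,0.45],
    [0,0,0,-0.41,0.45]
  ]
}}

```text
clock: 47.2
tool_pos: [0.548, 0.1445, 0.2391]
eef_rot: [-1.594, -0.004, 0.019]
force: [-1.2, -0.2, -0.1]
gripper_width: 0.45
```

```bash
python3 go.py 0.5468 0.14 0.06; python3 -c "
from sel import *
shot('wrist','w16.png'); sel('w16.png')
t,im=shot('top','t16.png'); 
"
```

```text
at [0.548  0.1445 0.2391] yaw(tool x) 0.015 tilt y [-0.0092 -0.0228] shift cm [ 0.05 17.92 -0.04]
w16.png dots {'green': (0.0338, -0.331)}
 pointer? n 7194 ctr mm [ 1.5 20.7] angle -0.152 rect mm [37.6 12. ]
 pointer? n 4173 ctr mm [12.1 -2.8] angle -0.155 rect mm [25.3  6.8]
 pointer? n 4626 ctr mm [ -3.7 -10. ] angle -0.159 rect mm [34.   7.9]
```

From the same viewpoint the selector moved only ~1.23 rad, so it springs back or slips by ~0.1. I'll re-grip and turn it a little further clockwise.

Call:
{"name": "arm_command", "arguments": {
  "series": [
    [0,1,0,0.12,0.45],
    [0,2,0,0.24,0.45],
    [0,3,0,0.36,0.45],
    [0,4,0,0.48,0.45],
    [0,5,0,0.6,0.45],
    [0,6,0,0.72,0.45],
    [0,7,0,0.84,0.45],
    [0,8,0,0.96,0.45],
    [0,9,0,1.08,0.45],
    [0,10,0,1.2,0.45],
    [0,11,0,1.32,0.45],
    [0,12,0,1.44,0.45]
  ]
}}

```text
clock: 48.3
tool_pos: [0.5475, 0.1423, 0.1194]
eef_rot: [-1.296, 1.1, -1.116]
force: [0.6, -0.4, 0.2]
gripper_width: 0.45
```

Call:
{"name": "arm_command", "arguments": {
  "series": [
    [0,0,0,0.12,0.45],
    [0,0.5,0,0.24,0.45],
    [0,0.5,0,0.29,0.45],
    [0,0.5,0,0.29,0.45],
    [0,0.5,0,0.29,0.45]
  ]
}}

```text
clock: 48.72
tool_pos: [0.5475, 0.1421, 0.1148]
eef_rot: [-1.162, 1.305, -1.327]
force: [0.8, 0.1, -0.3]
gripper_width: 0.45
```

```bash
python3 go.py 0.5474 0.1405 0.060
```

```text
at [0.5475 0.1421 0.1148] yaw(tool x) -1.711 tilt y [-0.0077 -0.0232] shift cm [0.03 5.49 0.04]
```

Call:
{"name": "arm_command", "arguments": {
  "series": [
    [0,2,0,0,0.45],
    [0,4,0,0,0.45],
    [0,5.3,0,0,0.45],
    [0,5.5,0,0,0.45],
    [0,5.5,0,0,0.2],
    [0,5.5,0,0,0.05],
    [0,5.5,0,0,0],
    [0,5.5,0,0,0],
    [0,5.5,0,0,0],
    [0,5.5,0,0.08,0],
    [0,5.5,0,0.16,0],
    [0,5.5,0,0.25,0]
  ]
}}

```text
clock: 49.72
tool_pos: [0.5478, 0.1399, 0.0611]
eef_rot: [-1.019, 1.48, -1.51]
force: [-0.9, -7.2, 5.5]
gripper_width: 0.154
```

Call:
{"name": "arm_command", "arguments": {
  "series": [
    [0,0,0,0,0],
    [0,0,0,0,0],
    [0,0,0,0,0.25],
    [0,0,0,0,0.45],
    [0,0,0,0,0.45],
    [0,-2,0,0,0.45],
    [0,-6,0,0,0.45],
    [0,-10,0,0,0.45],
    [0,-14,0,0,0.45],
    [0,-18,0,0,0.45],
    [0,-18,0,0,0.45],
    [0,-18,0,0,0.45]
  ]
}}

```text
clock: 50.72
tool_pos: [0.5496, 0.1455, 0.2422]
eef_rot: [-1.014, 1.482, -1.507]
force: [-0.3, 1.4, -1.2]
gripper_width: 0.45
```

```bash
python3 go.py 0.5474 0.1405 0.060;python3 -c "
from sel import *
shot('wrist','w17.png'); sel('w17.png')"
```

```text
at [0.5496 0.1455 0.2422] yaw(tool x) -1.9615 tilt y [-0.004  -0.0197] shift cm [ 0.19 18.23 -0.08]
w17.png dots {'white': (0.0329, 1.118)}
 pointer? n 3980 ctr mm [ 4.2 14.5] angle -0.126 rect mm [20.3 11.4]
 pointer? n 3310 ctr mm [10.9 -4.4] angle -0.349 rect mm [24.1  5.9]
 pointer? n 8999 ctr mm [ -0.5 -15.1] angle -0.425 rect mm [38.1 13.7]
```

Now −0.349, next to the green dot's −0.331, for a turn of ≈1.42 from white. I'll do a final check from the reference viewpoint before handing in.

Call:
{"name": "arm_command", "arguments": {
  "series": [
    [0,0,0,-0.12,0.45],
    [0,0,0,-0.24,0.45],
    [0,0,0,-0.36,0.45],
    [0,0,0,-0.48,0.45],
    [0,0,0,-0.6,0.45],
    [0,0,0,-0.72,0.45],
    [0,0,0,-0.84,0.45],
    [0,0,0,-0.96,0.45],
    [0,0,0,-1.08,0.45],
    [0,0,0,-1.2,0.45],
    [0,0,0,-1.32,0.45],
    [0,0,0,-1.44,0.45]
  ]
}}

```text
clock: 51.77
tool_pos: [0.5474, 0.1452, 0.2386]
eef_rot: [-1.557, 0.409, -0.403]
force: [0.4, -0.3, -1.4]
gripper_width: 0.452
```

Call:
{"name": "arm_command", "arguments": {
  "series": [
    [0,0,0,-0.12,0.45],
    [0,0,0,-0.24,0.45],
    [0,0,0,-0.36,0.45],
    [0,0,0,-0.48,0.45],
    [0,0,0,-0.54,0.45],
    [0,0,0,-0.54,0.45],
    [0,0,0,-0.54,0.45],
    [0,0,0,-0.54,0.45]
  ]
}}

```text
clock: 52.43
tool_pos: [0.548, 0.1449, 0.2393]
eef_rot: [-1.593, -0.005, 0.019]
force: [-0.5, -0.5, -0.2]
gripper_width: 0.448
```

```bash
python3 go.py 0.5468 0.14 0.06; python3 -c "
from sel import *
shot('wrist','w18.png'); sel('w18.png')
for n in('side','top'):
    c,I=shot(n,n+'18.png'); m=cv2.inRange(cv2.cvtColor(I,cv2.COLOR_BGR2HSV),(105,120,30),(128,255,255)); k,_,st,ce=cv2.connectedComponentsWithStats(m)
    print(n,[st[i].tolist() for i in range(1,k) if st[i,4]>8])
c,_=load('side18.png'); D=np.array([.552,-.031])
"
```

```text
at [0.548  0.1449 0.2393] yaw(tool x) 0.0151 tilt y [-0.0088 -0.0226] shift cm [ 0.03 17.94 -0.08]
w18.png dots {'green': (0.0334, -0.333), 'red': (0.0338, -1.069)}
 pointer? n 6948 ctr mm [ 4.5 20.2] angle -0.297 rect mm [37.3 12.3]
 pointer? n 4113 ctr mm [11.3 -5.1] angle -0.343 rect mm [24.9  6.8]
 pointer? n 4804 ctr mm [-6.8 -9. ] angle -0.342 rect mm [34.1  8.3]
side [[325, 231, 31, 32, 329], [306, 266, 17, 22, 185], [363, 270, 16, 21, 185]]
top [[306, 216, 3, 20, 39], [328, 219, 38, 8, 213], [338, 255, 19, 3, 38]]
```

```bash
python3 -c "
from plant import bot
print(bot.finish_job())"
```

```text
the job is handed in; nothing more can be done
None
```

I put all four stamps (round, square, fluted, oblong) upright in the box, set the lid home, pressed the four clips down, turned the selector to green, and handed the job in. The run ended at about 52 s with the gripper clear of everything; no verdict was reported.

**Last checks:**
- **Lid:** it made contact at the expected seated height (tool at 0.102 m) and looked flush in the last pictures I viewed.
- **Clips:**
  - Each was pressed until firm contact at 9–13 N, except the pod-side clip, where I read 4 N and then pushed slightly further without reading the force.
  - The near, right and pod-side clips matched the fully down outline in the images.
  - The far clip's outline fitted less exactly. I took it as closed from its contact position and because no open flap shows from above.
- **Selector:** my first turn read only about 1.23 rad, just short of the allowed range. I gripped it again and turned it further. The pointer then measured −0.34 rad against the green dot's −0.33, which is about 1.41 rad.
- **Bystanders:** the jar, bowl and gnocchi board were never touched on purpose. They looked in place whenever they were in view, though I made no separate final measurement of them.

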